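Tighten the sight-glass ring with the pin spanner and start the vacuum pump

TASK

The brass ring that clamps the sight glass of the vacuum chamber is loose. Take the pin spanner that fits it from the mat, put both its pins into the ring's holes and tighten the ring clockwise until its red line meets the red line on the port, not past it (an overtightened glass cracks). Then lay the spanner back flat on the mat, pins down, and only after that flip the toggle switch on the pump over to its green dot; leave the other spanner, the jar and the beaker where they are.

Things in the scene. Friction and masses are not known exactly. Their poses are not given: they have to be found in the camera images.
- ring_face (a point): Centre of the upper face of the level brass ring on the chamber's sight-glass port: 92 mm across, 12 mm thick, bore 49 mm, face 162 mm above the bench. Frame turns with the ring, z up. Four round holes of 8.4 mm, 12 mm deep, 34 mm from the centre at this frame's +x, -x, +y, -y. Port below the ring 120 mm across; chamber lid 36 mm below this face, 6 bolt heads 7 mm high at its edge.
- sight_ring (a joint): Angle of the ring about the vertical, rad: 0 when its red line meets the port's, negative while loose; grows as it is tightened (turned clockwise seen from above). Starts at -1.2 to -0.7, can turn from -1.4 to 0.45. Plain thread friction of 0.5 N m all the way, no stop at the mark; it stays where it is left.
- station: Fixed vacuum station: stainless chamber and pump on one grey base plate. Origin on the bench under the chamber's and ring's axis; z up, x away from the robot, y to the pump. Plate x -130 to 150, y -100 to 270 mm, 12 mm thick. Lid 216 mm across. Motor along x at y = 200 mm, 123 mm high. Suction tube and gauge up to 225 mm high at x 55 to 130, y 60 to 210 mm; over the lid's -x and -y sides all is free.
- pump_switch (a joint): Angle of the pump's toggle bat, rad: 0 off (bat leans 0.4 rad from vertical towards the station's -x), 0.8 on (leans 0.4 rad to +x, to the green dot). An over-centre spring holds it at either end and snaps it over once past 0.4; about 2.5 N at the tip starts it.
- switch_tip (a point): Free end of the toggle bat, a steel rod 27 mm long and about 7 mm thick; the end stands about 29 mm above the switch box's top.
- switch_pivot (a point): Pivot of the toggle bat, 4 mm above the flat top of the grey switch box (80 x 66 mm, top 152 mm above the bench, centred here) on the pump motor; axes as the station's. The bat swings in this frame's x-z plane. The green dot is 25 mm to +x.
- spanner: Pin spanner that fits (wider fork), 0.22 to 0.35 kg, lying level on pin tips and grip. Origin under the grip, in the plane of the pin tips, within 10 mm of the balance point; z up, x from grip to fork. Straight dark grip 20 mm wide, 20 mm high, x -75 to 30 mm; then a steel Y fork, z 8 to 14 mm, to two pins pointing down at x = 100, y = +-34 mm. Pins 6 mm thick, tapered tips, 8 mm below the fork.
- spanner_pins (a point): Point midway between the spanner's two pin tips, 100 mm ahead of its origin; axes as the spanner's. With the pins fully in the ring it lies 8 mm below the ring's face, on the ring's axis.
- spanner_pin_l (a point): Tip of the spanner's left (+y) pin.
- spanner_pin_r (a point): Tip of the spanner's right (-y) pin.
- mat: Green-grey bench mat, fixed, 280 x 240 x 3 mm, to the right of the station; origin at the centre of its underside on the bench, x along its longer side. Both spanners lie on it about 116 mm apart across y, forks roughly to +x; which is left or right varies.
- spanner_small: The other pin spanner, too narrow for the ring: same grip and origin, pins 44 mm apart at x = 95 mm. Bystander: leave it.
- jar: Amber screw-top jar, 60 mm across, 85 mm high, origin under its centre, standing beyond the mat. Bystander.
- beaker: Glass beaker, about 70 mm across, 95 mm high, origin under its centre, standing far right. Bystander.
- ring_mark (a point): Red line on the ring's upper face at the rim, 42 mm from the axis, halfway between the ring's +x and -y holes; turns with the ring.
- port_mark (a point): Fixed red line on the port's rim just outside the ring and 12 mm lower than its face, 53 mm from the axis, at -45 degrees in the station's frame (between +x and -y): the ring's line must come to point at it.
Things that resemble listed ones, but are neither listed nor needed, are in the scene too. What is shaped like the spanner but blue, orange or pink is not meant.

How it is judged:
By the outcome, as a careful person would: the job done as asked, in the order asked, and still so for the second after the job is handed in, with the robot touching nothing.
It also fails if it takes over 61 s, if anything falls off the work surface, if the arm or the gripper's body presses on something with over 40 N, if the wrist force passes 120 N, or if a joint passes its speed limit or range.

ROBOT

A 7-joint arm with a two-finger parallel gripper is mounted at the origin on the work surface. World frame = base frame: x ahead of the robot, y to its left, z up, the work surface at z = 0. Lengths are in m, angles in rad, forces in N, time in s.
With the tool pointing down it reaches from about 0.4 to 0.85 m from the base axis. Payload 4.5 kg.
Tool frame: the origin (TCP) lies at the very end of the fingers, on their centre line; the grasp point (between the pads) lies 19 mm behind it; z points along the fingers, y is the direction in which the jaws open and shut (so a half turn about z gives the same grasp; the last joint's range is limited). The gripper opens to 88 mm and grips with 3 to 60 N. Pads are 18 mm wide; open, the fingers measure 123 mm over their backs; the gripper's body (75 mm by 187 mm) begins 45 mm behind the grasp point.
Start: joints at [1.18, 0.689, -0.195, 1.565, 0.157, 0.902, -0.215], TCP at [0.258, -0.569, 0.239] pointing down, gripper open.
Joint ranges: [-3.01, 3.01], [-0.46, 2.08], [-1.47, 1.51], [0.13, 2.56], [-1, 4.14], [0.04, 2.09], [-2.66, 2.66]. Speed limits (rad/s): [2.57, 2.57, 3.14, 3.14, 3.14, 3.14, 3.14].

INTERFACE

Orientations are given as a unit quaternion [x, y, z, w].
In Python, from cell import * gives the robot as it stands. The module is installed in compiled form; this text tells all that it offers.
- The arm moves only by the shell command python3 -m pendant 'ROWS' [OPENING] [FORCE]. ROWS is JSON, a list of rows, each an object of numbers: "dx", "dy", "dz": the shift along the tool's x, y, z in m; "spin": the turn about the tool's z in degrees. In form: [{"dx": .., "dy": .., "dz": .., "spin": ..}, ...]. A call has 1 to 10 rows; each row shifts and turns the commanded pose from where the row before left it, along the tool's axes as they then stand; what a row does not reach is not made up. A row lasts 1/8 s, in which the tool goes at most 62.5 mm and 10.7 degrees, less where a joint would pass 70% of its speed; a pose out of reach is approached as far as the arm can. A call with a gripper value outside its range is refused whole. OPENING is the closure, from 0 (fully open) to 1 (shut), set as the call begins (- or left out, the last holds). The fingers move at their own pace and stop on an object; FORCE is the grip in N (left out, the last holds). Time passes only in rows, so rows that do not move let the fingers close. It gives the time, the measured TCP pose, the force and the opening at its end, in the units of the state.
- get_obs(): the state, without advancing time (a new reading comes with each control period).
- grab_frame(name): name is "scene" or "top" or "wrist"; returns (picture, depth): 400x640x3 uint8, blue, green, red; 400x640 float32, m along the optical axis (not along the pixel's ray), 0 where there is no reading.
- get_calibration(name): a dict with "intrinsics" (3x3 intrinsics, pixels), "origin" and "orientation" of the camera in the world; the wrist camera has in their place "hand_eye" (4x4, takes a point from camera to tool coordinates, whose origin is the TCP and whose axes are the flange's). Camera axes: x right, y up, looking along -z (the intrinsics and any distortion apply to the point x, -y, -z); pixel columns grow to the right and rows downward; lengths in m; the calibration is good to about 2 mm. A picture is of the moment at which its call begins: read the wrist's pose just before it. get_calibration takes no time and is no camera call.
- finish_job(): hands the job in, once; it reports no verdict.
Trained networks look in the newest picture that a camera, given by its name, has taken for a name from the list of things; names that differ only in an ending like _2 or _b are one class to them, and where a whole thing is asked for, a point or a joint stands for the part that bears it (a point fixed in the world has none). Each returns a list of dicts, best first, with "confidence" (0 to 1); they miss things now and then, are a little off and sometimes report something else, mostly with a low value. They report only what shows in the picture. A call takes as long as a camera call. They do not tell look-alikes from the thing itself.
- boxes_of(camera, name): "extent" ([left, top, right, bottom] in pixels, round what is visible of it).
- regions_of(camera, name): "pixels" (400x640 bool, what is visible of it) and "extent" ([left, top, right, bottom] in pixels, round what is visible of it).
- spot_point(camera, name): "xy" ([column, row] in pixels: a listed point, or the origin of a listed thing).
The state is a dict: "time": time; "joint_positions": joint angles; "joint_velocities": joint speeds; "effort": joint torques, N m; "position": TCP position; "eef_rot": TCP orientation; "wrist_force": force on the tool from outside, world axes, zero at the start; "moment": the same for the moment, N m; "finger_gap": opening from 0.0 (shut) to 1.0 (fully open).
Only numpy, scipy, OpenCV 4.12 (cv2) and the standard library are available. Lean on these libraries where they do the work, as an engineer would, in place of code of your own. Each camera call takes 0.05 s, during which the arm holds its last target.

## Working session

There is one attempt and no reset: what is moved stays moved. The work goes in short steps, Python scripts to look and compute and a shell command to move; the robot and the scene stay as the last step left them, time stands still between calls to the robot, and variables do not carry over. Pictures are saved under pics/ and viewed, and the job is handed in when it is done.

```bash
mkdir -p pics; cat > h.py <<'E'
from cell import *
import numpy as np, cv2
from scipy.spatial.transform import Rotation as R
def cam(name):
    c=get_calibration(name); K=np.array(c["intrinsics"])
    if "origin" in c:
        o=np.array(c["origin"]); q=np.array(c["orientation"])
        Rm=R.from_quat(q).as_matrix() if q.size==4 else q.reshape(3,3)
    else:
        s=get_obs(); H=np.array(c["hand_eye"]); T=np.eye(4)
        T[:3,:3]=R.from_quat(s["eef_rot"]).as_matrix(); T[:3,3]=s["position"]
        M=T@H; o=M[:3,3]; Rm=M[:3,:3]
    return K,o,Rm
def ray(C,u,v):
    K,o,Rm=C
    d=np.linalg.inv(K)@np.array([u,v,1.]); return o,Rm@np.array([d[0],-d[1],-1.])
def atz(C,u,v,z):
    o,d=ray(C,u,v); return o+d*(z-o[2])/d[2]
def atd(C,u,v,dep):
    o,d=ray(C,u,v); return o+d*dep
def proj(C,p):
    K,o,Rm=C
    q=Rm.T@(np.array(p)-o); w=K@np.array([q[0],-q[1],-q[2]]); return w[:2]/w[2]
E
python3 - <<'E'
from h import *
for n in ["scene","top","wrist"]:
    c=get_calibration(n); print(n,{k:np.round(np.array(v),4).tolist() if not isinstance(v,str) else v for k,v in c.items()})
    p,d=grab_frame(n); cv2.imwrite(f"pics/{n}0.png",p); np.save(f"{n}0.npy",d)
s=get_obs(); print(s)
E
```

```text
scene {'intrinsics': [[447.8101, 0.0, 318.117], [0.0, 447.8101, 192.798], [0.0, 0.0, 1.0]], 'origin': [1.2482, -0.0896, 1.1385], 'orientation': [0.2245, 0.2416, 0.6764, 0.6586]}
top {'intrinsics': [[364.9121, 0.0, 327.0499], [0.0, 364.9121, 196.0129], [0.0, 0.0, 1.0]], 'origin': [0.3029, -0.1451, 1.4174], 'orientation': [-0.0429, 0.0515, 0.7081, -0.7029]}
wrist {'intrinsics': [[287.0526, 0.0, 317.2225], [0.0, 287.0526, 201.9204], [0.0, 0.0, 1.0]], 'hand_eye': [[-0.0002, 0.9513, 0.3082, 0.0789], [1.0, 0.0001, 0.0003, 0.0014], [0.0003, 0.3082, -0.9513, -0.1458], [0.0, 0.0, 0.0, 1.0]]}
{'time': 0.15, 'joint_positions': array([ 1.17980645,  0.68977247, -0.19452538,  1.56609361,  0.15728951,
        0.90250145, -0.2150635 ]), 'joint_velocities': array([-0.00165922, -0.00452842,  0.00059179, -0.00502569,  0.00021954,
       -0.00121254,  0.00036758]), 'effort': array([-1.61269050e-03, -5.27866995e+01, -1.26848862e+00, -1.53588563e+01,
       -5.24929888e-02,  3.91874186e-03,  6.01195688e-05]), 'position': array([ 0.25735233, -0.56903192,  0.23810905]), 'eef_rot': array([ 9.77518889e-01,  2.10846725e-01, -1.93397204e-04, -6.65909522e-04]), 'wrist_force': array([-0.28530895,  0.01770297, -0.51258522]), 'moment': array([ 0.00905829, -0.01524411,  0.04438625]), 'finger_gap': 0.9982648974237505}
```

View pics/scene0.png

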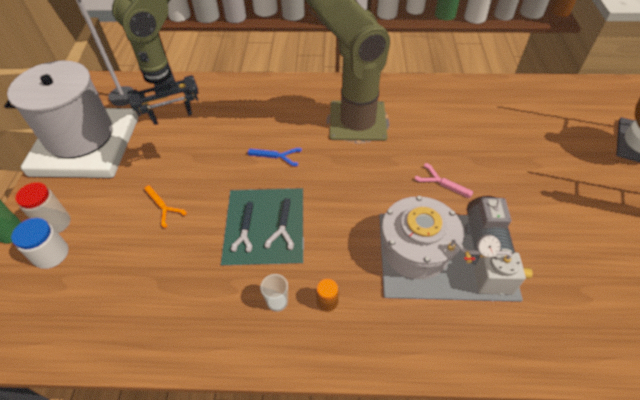

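View pics/top0.png

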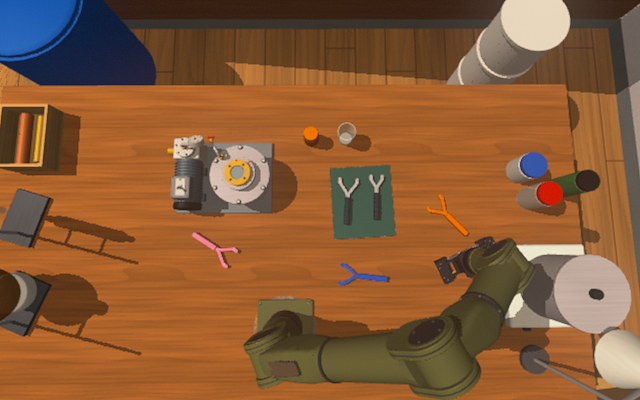

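View pics/wrist0.png

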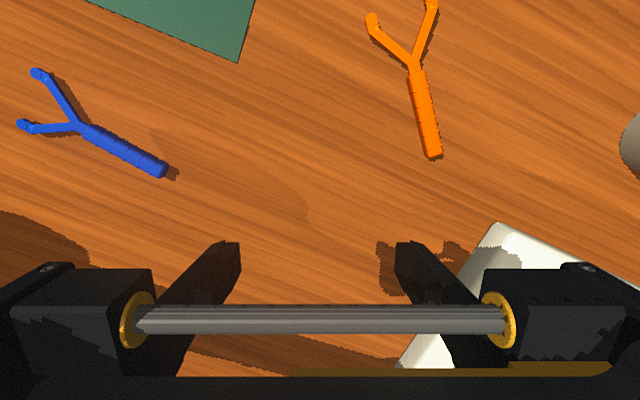

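```bash
python3 - <<'E'
from h import *
Z=dict(ring_face=.162,ring_mark=.162,port_mark=.15,spanner=.003,spanner_pins=.003,spanner_pin_l=.003,spanner_pin_r=.003,switch_tip=.181,switch_pivot=.156,spanner_small=.003,mat=.003)
for cn in ["top","scene"]:
    C=cam(cn); 
    for n,z in Z.items():
        for r in spot_point(cn,n)[:3]:
            if r["confidence"]<.25: continue
            u,v=r["xy"]; print(cn,n,round(r["confidence"],2),np.round([u,v],1),np.round(atz(C,u,v,z),4))
    p,d=None,None
for n in ["top","scene"]:
    p=cv2.imread(f"pics/{n}0.png")
    a,b=((160,120,420,240) if n=="top" else (220,170,540,320))[:2],((160,120,420,240) if n=="top" else (220,170,540,320))[2:]
    c=p[a[1]:b[1],a[0]:b[0]]; f=800/c.shape[1]; cv2.imwrite(f"pics/{n}0z.png",cv2.resize(c,None,fx=f,fy=f,interpolation=cv2.INTER_CUBIC))
print(get_obs()["time"])
E
```

```text
top ring_face 0.93 [235.7 170.9] [0.5621 0.1573 0.162 ]
top ring_mark 0.9 [233.9 158.7] [0.6057 0.1647 0.162 ]
top ring_mark 0.38 [346.7 210.4] [ 0.4209 -0.2286  0.162 ]
top spanner 0.66 [449.5 218.2] [ 0.4025 -0.6393  0.003 ]
top spanner 0.66 [369.4 276.7] [ 0.1822 -0.3217  0.003 ]
top spanner 0.5 [210.7 244. ] [0.3103 0.2839 0.003 ]
top spanner_pins 0.71 [231.4 256.8] [0.2613 0.2036 0.003 ]
top spanner_pins 0.66 [350.2 180.8] [ 0.5526 -0.2547  0.003 ]
top spanner_pins 0.59 [341.8 273.8] [ 0.1939 -0.2168  0.003 ]
top spanner_pin_l 0.84 [354.3 178.3] [ 0.5625 -0.2711  0.003 ]
top spanner_pin_l 0.84 [435.9 196.8] [ 0.4869 -0.5902  0.003 ]
top spanner_pin_l 0.78 [425.6 209. ] [ 0.4392 -0.5475  0.003 ]
top spanner_pin_r 0.84 [354.3 178.3] [ 0.5625 -0.2711  0.003 ]
top spanner_pin_r 0.84 [435.9 196.8] [ 0.4869 -0.5902  0.003 ]
top spanner_pin_r 0.78 [425.6 209. ] [ 0.4392 -0.5475  0.003 ]
top switch_pivot 0.43 [354.1 178.1] [ 0.5352 -0.2567  0.156 ]
top spanner_small 0.71 [377.9 198.6] [ 0.4813 -0.3621  0.003 ]
scene ring_face 0.66 [429. 216.] [0.545  0.1695 0.162 ]
scene ring_mark 0.78 
[... 553 characters left out ...]
.2   -0.212  0.003]
scene spanner_pin_l 0.98 [415.7 180.6] [0.2877 0.1854 0.003 ]
scene spanner_pin_l 0.88 [287.1 250.9] [ 0.5657 -0.2191  0.003 ]
scene spanner_pin_l 0.84 [299.1 152.8] [ 0.1686 -0.2069  0.003 ]
scene spanner_pin_r 0.98 [415.7 180.6] [0.2877 0.1854 0.003 ]
scene spanner_pin_r 0.88 [287.1 250.9] [ 0.5657 -0.2191  0.003 ]
scene spanner_pin_r 0.84 [299.1 152.8] [ 0.1686 -0.2069  0.003 ]
scene switch_tip 0.54 [496.5 197.4] [0.4932 0.3527 0.181 ]
scene switch_pivot 0.83 [494.6 207.8] [0.5096 0.3515 0.156 ]
scene spanner_small 0.84 [246.1 222.5] [ 0.4672 -0.3534  0.003 ]
scene mat 0.91 [263.9 226. ] [ 0.479  -0.2969  0.003 ]
scene mat 0.53 [429.1 234.5] [0.4989 0.2037 0.003 ]
1.25
```

View pics/top0z.png

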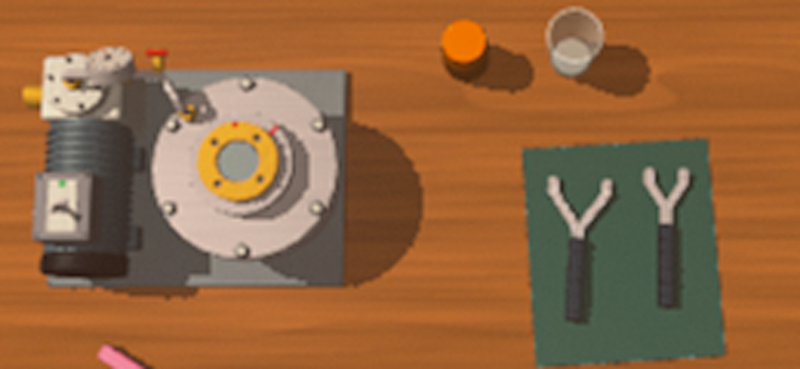

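View pics/scene0z.png

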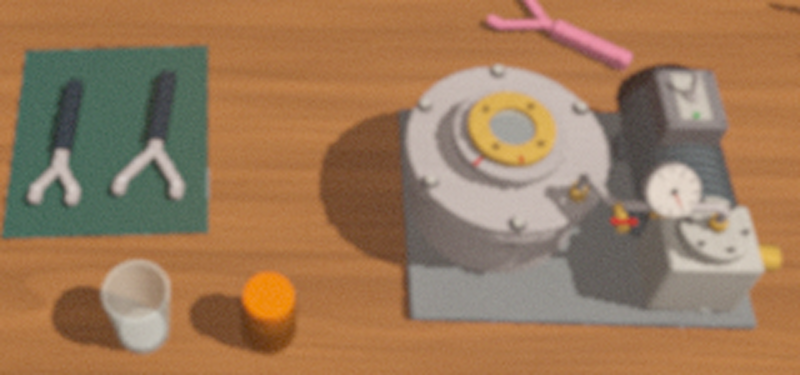

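```bash
cat >> h.py <<'E'
def rel(target,yaw=None):
    "shift in tool axes from current TCP to target world point, and spin deg for tool-x yaw"
    s=get_obs(); Rm=R.from_quat(s["eef_rot"]).as_matrix(); d=Rm.T@(np.array(target)-s["position"])
    cy=np.degrees(np.arctan2(Rm[1,0],Rm[0,0])); out=[np.round(d*1000,1),'yaw',round(cy,2),'tilt',np.round(Rm[:2,2],4)]
    if yaw is not None: out+=['spin',round((cy-yaw+180)%360-180,2)]
    print(*out)
E
python3 - <<'E'
from h import *
C=cam("top");S=cam("scene")
for u,v in [(339.4,179.5),(357.3,180)]: print(atz(C,u,v,.017))
print(atz(C,347.2,211,.023))
f=320/800
for u,v in [(118,190),(178,192)]: print(atz(S,220+u*f,170+v*f,.017))
print(atz(S,220+163*f,170+105*f,.023))
rel([.45,-.24,.24],5)
E
```

```text
[ 0.55556662 -0.21159716  0.017     ]
[ 0.55317103 -0.28139682  0.017     ]
[ 0.43161599 -0.23970993  0.023     ]
[ 0.55882613 -0.27711428  0.017     ]
[ 0.55995508 -0.20654249  0.017     ]
[ 0.43914128 -0.23308421  0.023     ]
[ 311.1 -220.9   -1.3] yaw 24.34 tilt [ 0.0001 -0.0001] spin 19.34
```

```bash
python3 -m pendant '[{"dx":0.039,"dy":-0.0276},{"dx":0.039,"dy":-0.0276},{"dx":0.039,"dy":-0.0276},{"dx":0.039,"dy":-0.0276},{"dx":0.039,"dy":-0.0276},{"dx":0.039,"dy":-0.0276},{"dx":0.039,"dy":-0.0276},{"dx":0.038,"dy":-0.0276},{"spin":9.6},{"spin":9.6}]' 0
python3 -m pendant '[{},{}]'
python3 - <<'E'
from h import *
C=cam("wrist"); p,d=grab_frame("wrist"); cv2.imwrite("pics/w1.png",p); np.save("w1.npy",d)
for n,z in dict(spanner=.003,spanner_pins=.003,spanner_pin_l=.003,spanner_small=.003).items():
    for r in spot_point("wrist",n)[:3]:
        u,v=r["xy"]; print(n,round(r["confidence"],2),np.round([u,v],1),np.round(atz(C,u,v,z),4))
print(get_obs()["position"])
E
```

```text
spanner 0.86 [116.8 145.1] [ 0.1805 -0.317   0.003 ]
spanner 0.71 [415.9  98.6] [ 0.3921 -0.6455  0.003 ]
spanner_pins 0.59 [ 36.9 100. ] [ 0.195  -0.2137  0.003 ]
spanner_pin_l 0.96 [373.8  23.2] [ 0.4435 -0.559   0.003 ]
spanner_pin_l 0.84 [46.7 72.4] [ 0.2328 -0.2202  0.003 ]
spanner_pin_l 0.56 [ 29.  123.4] [ 0.1615 -0.2083  0.003 ]
[ 0.25763653 -0.56946289  0.23875095]$[0]: bad value
$[0]: bad value
```

View pics/w1.png

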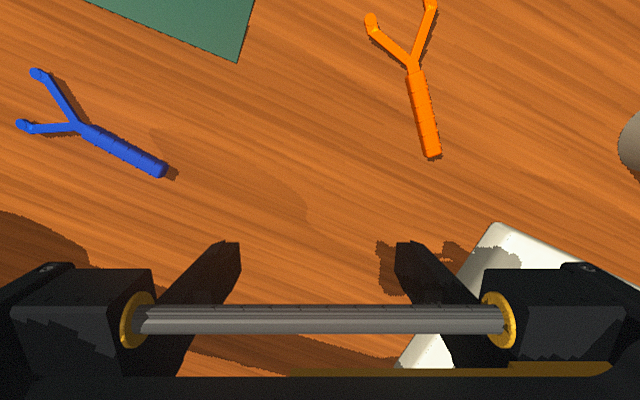

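The move was refused, so the picture is unchanged (the blue and orange look-alikes, mat edge at the top). Each row probably needs all four keys.

```bash
python3 -m pendant '[{"dx":0.039,"dy":-0.0276,"dz":0,"spin":0},{"dx":0.039,"dy":-0.0276,"dz":0,"spin":0},{"dx":0.039,"dy":-0.0276,"dz":0,"spin":0},{"dx":0.039,"dy":-0.0276,"dz":0,"spin":0},{"dx":0.039,"dy":-0.0276,"dz":0,"spin":0},{"dx":0.039,"dy":-0.0276,"dz":0,"spin":0},{"dx":0.039,"dy":-0.0276,"dz":0,"spin":0},{"dx":0.038,"dy":-0.0276,"dz":0,"spin":0},{"dx":0,"dy":0,"dz":0,"spin":9.6},{"dx":0,"dy":0,"dz":0,"spin":9.6}]' 0
python3 -m pendant '[{"dx":0,"dy":0,"dz":0,"spin":0},{"dx":0,"dy":0,"dz":0,"spin":0}]'
cat > look.py <<'E'
from h import *
import sys
C=cam("wrist"); p,d=grab_frame("wrist"); cv2.imwrite(f"pics/{sys.argv[1]}.png",p); np.save(f"{sys.argv[1]}.npy",d); np.savez(f"{sys.argv[1]}C.npz",K=C[0],o=C[1],R=C[2])
for a in sys.argv[2:]:
    n,z=a.split("="); z=float(z)
    for r in spot_point("wrist",n)[:3]:
        u,v=r["xy"]; print(n,round(r["confidence"],2),np.round([u,v],1),np.round(atz(C,u,v,z),4))
s=get_obs(); print(s["time"],s["position"],s["wrist_force"],s["finger_gap"])
E
python3 look.py w2 spanner=.003 spanner_pins=.003 spanner_pin_l=.003 spanner_small=.003
```

```text
time: 2.75
position: [0.4505, -0.2393, 0.2389]
eef_rot: [0.999, 0.043, 0.0, -0.0]
wrist_force: [0.6, -0.3, -0.3]
finger_gap: 1.002
time: 3.0
position: [0.45, -0.2402, 0.2388]
eef_rot: [0.999, 0.046, 0.0, 0.0]
wrist_force: [0.1, 0.2, 0.3]
finger_gap: 1.005
spanner 0.88 [318.  163.7] [ 0.4598 -0.242   0.003 ]
spanner 0.8 [587.9 234. ] [ 0.3936 -0.6412  0.003 ]
spanner 0.67 [345.1 336.6] [ 0.1781 -0.3131  0.003 ]
spanner_pins 0.74 [ 18.5 267.6] [0.261  0.1932 0.003 ]
spanner_pin_l 0.96 [304.8  84.3] [ 0.5566 -0.2166  0.003 ]
spanner_pin_l 0.95 [540.4 196.3] [ 0.4428 -0.5537  0.003 ]
spanner_pin_l 0.72 [357.   89.2] [ 0.5569 -0.2814  0.003 ]
spanner_small 0.84 [402.8 162.4] [ 0.472  -0.3547  0.003 ]
3.25 [ 0.44986874 -0.24026814  0.23872701] [-0.01817224  0.30819873  0.42918094] 1.0015106155551932
```

View pics/w2.png

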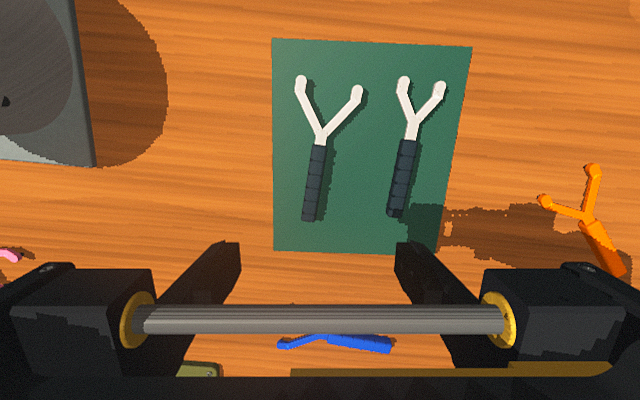

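The wide-fork spanner is the left one: pins at (301,80) and (357,91), fork root at (321,142), grip end at (310,218). The narrow one is to its right.

```bash
python3 - <<'E'
from h import *
p=cv2.imread("pics/w2.png"); C=cam("wrist")
a=[atz(C,*q,.017) for q in [(301,82),(357.5,92)]]
g=[atz(C,*q,.023) for q in [(308.5,220),(316.5,220),(310.5,146),(326,146)]]
print(np.round(a,4),np.linalg.norm(a[0]-a[1])); print(np.round(g,4))
d=a[0]-a[1]; print("yaw from pins",np.degrees(np.arctan2(d[1],d[0]))-90, "mid",(a[0]+a[1])/2)
r=regions_of("wrist","spanner")
for k in r[:3]: print(k["confidence"],k["extent"])
m=None
for k in r:
    e=k["extent"]
    if 270<e[0]<320 and e[2]<380: m=k["pixels"]
hsv=cv2.cvtColor(p,cv2.COLOR_BGR2HSV)
# dark grip
dark=(p.max(2)<75); mm=np.zeros_like(dark); mm[140:225,295:335]=1
if m is not None:
    gm=dark&m&mm; ys,xs=np.nonzero(gm); P=np.array([atz(C,x,y,.02) for x,y in zip(xs,ys)])
    c=P.mean(0); print(len(xs),c); u,s,vt=np.linalg.svd(P[:,:2]-c[:2]); print(np.degrees(np.arctan2(vt[0,1],vt[0,0]))); 
    t=(P[:,:2]-c[:2])@vt[0]; w=(P[:,:2]-c[:2])@vt[1]; print(t.min(),t.max(),w.min(),w.max())
cv2.imwrite("pics/w2z.png",cv2.resize(p[50:240,260:460],None,fx=3,fy=3,interpolation=cv2.INTER_CUBIC))
E
```

```text
[[ 0.5576 -0.2129  0.017 ]
 [ 0.5526 -0.281   0.017 ]] 0.06835439220533318
[[ 0.3858 -0.2358  0.023 ]
 [ 0.3868 -0.2466  0.023 ]
 [ 0.4846 -0.2304  0.023 ]
 [ 0.4863 -0.2496  0.023 ]]
yaw from pins -4.179915885126249 mid [ 0.5551231  -0.24695711  0.017     ]
0.84 [536.5, 163.7, 626.7, 280.6]
0.79 [295.3, 73.9, 363.1, 218.9]
0.77 [1.5, 246.8, 20.6, 288.7]
759 [ 0.43122505 -0.23920088  0.02      ]
174.8962827970048
-0.05548169333289813 0.048024072358342565 -0.011924880396317398 0.009367685675628953
```

View pics/w2z.png

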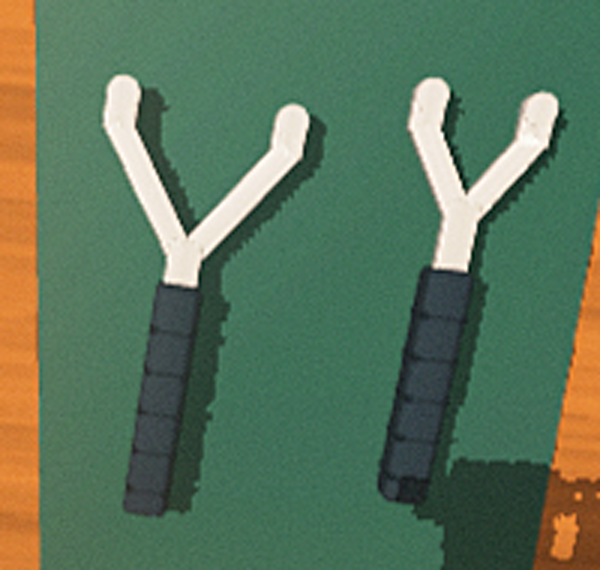

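```bash
python3 - <<'E'
from h import *
rel([.4545,-.240,.0065],-4.7)
E
```

```text
[4.600e+00 1.000e-01 2.322e+02] yaw 5.15 tilt [0.0001 0.    ] spin 9.85
```

```bash
python3 -m pendant '[{"dx":0.0046,"dy":0,"dz":0.03,"spin":0},{"dx":0,"dy":0,"dz":0.04,"spin":9.85},{"dx":0,"dy":0,"dz":0.045,"spin":0},{"dx":0,"dy":0,"dz":0.045,"spin":0},{"dx":0,"dy":0,"dz":0.03,"spin":0},{"dx":0,"dy":0,"dz":0.02,"spin":0},{"dx":0,"dy":0,"dz":0.013,"spin":0},{"dx":0,"dy":0,"dz":0.009,"spin":0},{"dx":0,"dy":0,"dz":0,"spin":0},{"dx":0,"dy":0,"dz":0,"spin":0}]' 0.4
python3 look.py w3
```

```text
time: 4.55
position: [0.4549, -0.2399, 0.0073]
eef_rot: [0.999, -0.041, 0.0, 0.0]
wrist_force: [1.0, 0.1, -0.6]
finger_gap: 0.6
4.6 [ 0.45496589 -0.23991679  0.00736215] [ 0.37224284 -0.958699   -0.39476697] 0.6017902471531531
```

View pics/w3.png

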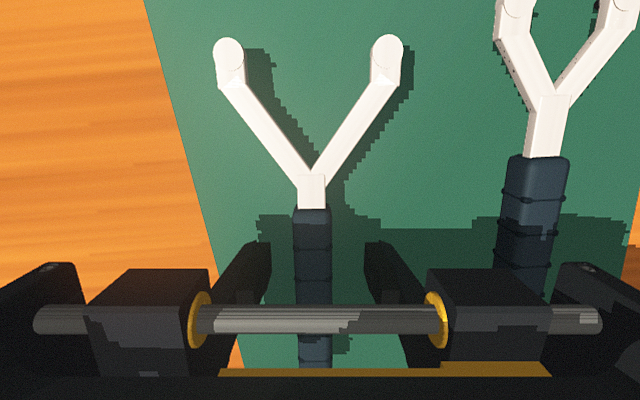

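Fork centred at column ~308, fingers at 270 and 365 straddle the grip. Closing.

```bash
python3 -m pendant '[{"dx":0,"dy":0,"dz":0,"spin":0},{"dx":0,"dy":0,"dz":0,"spin":0},{"dx":0,"dy":0,"dz":0,"spin":0},{"dx":0,"dy":0,"dz":0,"spin":0},{"dx":0,"dy":0,"dz":0,"spin":0},{"dx":0,"dy":0,"dz":0,"spin":0}]' 1 50
python3 -m pendant '[{"dx":0,"dy":0,"dz":-0.02,"spin":0},{"dx":0,"dy":0,"dz":-0.05,"spin":0},{"dx":0,"dy":0,"dz":-0.055,"spin":0},{"dx":0,"dy":0,"dz":-0.055,"spin":0},{"dx":0,"dy":0,"dz":-0.06,"spin":0},{"dx":0,"dy":0,"dz":-0.03,"spin":0},{"dx":0,"dy":0,"dz":0,"spin":0},{"dx":0,"dy":0,"dz":0,"spin":0}]'
python3 look.py w4 spanner_pin_l=.003
python3 - <<'E'
from h import *
p,d=grab_frame("scene");cv2.imwrite("pics/s4.png",p)
E
```

```text
time: 5.35
position: [0.4547, -0.2391, 0.0068]
eef_rot: [0.999, -0.041, 0.0, -0.0]
wrist_force: [1.0, 3.3, 3.4]
finger_gap: 0.224
time: 6.35
position: [0.4532, -0.2395, 0.275]
eef_rot: [0.999, -0.041, -0.002, -0.0]
wrist_force: [-0.1, 1.3, -3.7]
finger_gap: 0.218
spanner_pin_l 0.89 [531.4 156.2] [ 0.4406 -0.5525  0.003 ]
spanner_pin_l 0.84 [246.   57.5] [ 0.6034 -0.1596  0.003 ]
spanner_pin_l 0.61 [570.  119.3] [ 0.4885 -0.5986  0.003 ]
6.45 [ 0.45324103 -0.23927119  0.27471004] [-0.39263062  0.50818286 -3.32919209] 0.2240584796579866
```

View pics/w4.png

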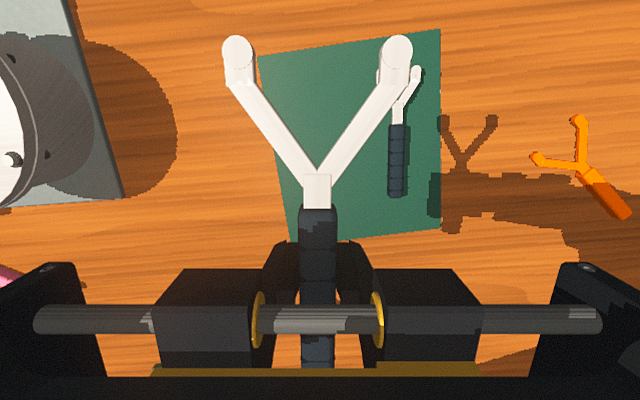

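View pics/s4.png

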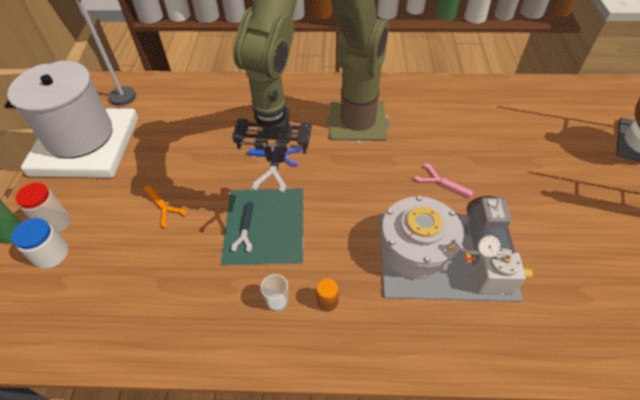

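Spanner is held, centred (bosses at (237,50) and (397,50)); the scene view shows it clear of the mat with the small one unmoved. Turn to about 45° and go over the ring.

```bash
python3 -m pendant '[{"dx":0,"dy":0,"dz":-0.005,"spin":-10},{"dx":0,"dy":0,"dz":-0.005,"spin":-10},{"dx":0,"dy":0,"dz":-0.005,"spin":-10},{"dx":0,"dy":0,"dz":-0.005,"spin":-10},{"dx":0,"dy":0,"dz":-0.005,"spin":-9.7},{"dx":0,"dy":0,"dz":0,"spin":0}]'
python3 - <<'E'
from h import *
rel([.484,.089,.30],45); print(get_obs()["joint_positions"])
E
```

```text
time: 7.25
position: [0.4542, -0.2398, 0.3009]
eef_rot: [0.924, 0.382, -0.0, -0.001]
wrist_force: [0.9, 0.8, -3.4]
finger_gap: 0.221
[ 253.  -212.     1.2] yaw 44.87 tilt [-0.001  0.001] spin -0.13
[ 0.56743621  0.46896079 -0.26273022  1.81119673  0.15182267  0.88235115
 -0.55267833]
```

```bash
python3 -m pendant '[{"dx":0.032,"dy":-0.0265,"dz":0,"spin":0},{"dx":0.032,"dy":-0.0265,"dz":0,"spin":0},{"dx":0.032,"dy":-0.0265,"dz":0,"spin":0},{"dx":0.032,"dy":-0.0265,"dz":0,"spin":0},{"dx":0.032,"dy":-0.0265,"dz":0,"spin":0},{"dx":0.032,"dy":-0.0265,"dz":0,"spin":0},{"dx":0.032,"dy":-0.0265,"dz":0,"spin":0},{"dx":0.029,"dy":-0.0265,"dz":0,"spin":0},{"dx":0,"dy":0,"dz":0,"spin":0},{"dx":0,"dy":0,"dz":0,"spin":0}]'
python3 look.py w5 ring_face=.162 ring_mark=.162 port_mark=.15 spanner_pin_l=.3 switch_tip=.181 switch_pivot=.156
```

```text
time: 8.5
position: [0.4832, 0.0883, 0.301]
eef_rot: [0.924, 0.382, -0.001, 0.0]
wrist_force: [0.8, -0.7, -3.9]
finger_gap: 0.222
ring_face 0.58 [478.2 329.6] [ 0.4962 -0.1765  0.162 ]
ring_mark 0.62 [352.3  46.8] [0.5982 0.1579 0.162 ]
port_mark 0.95 [380.2  88.9] [0.5949 0.1129 0.15  ]
spanner_pin_l 0.9 [148.9 215.6] [0.4354 0.1691 0.3   ]
spanner_pin_l 0.89 [246.5  58.4] [0.5322 0.1819 0.3   ]
spanner_pin_l 0.88 [386.9  54.9] [0.5788 0.137  0.3   ]
switch_tip 0.26 [246.8  57.4] [0.5267 0.2136 0.181 ]
8.85 [0.4836324  0.08839603 0.30172212] [-0.38253757 -0.32521022 -3.21545143] 0.22068697899869755
```

View pics/w5.png

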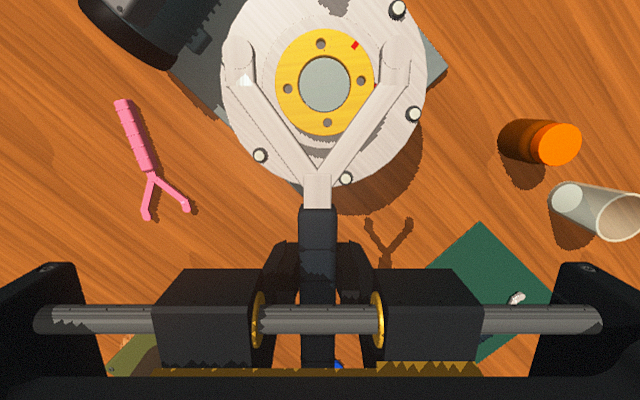

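The ring shows through the fork: holes near (320,44), (288,88), (327,122), (369,82); ring mark (354,45), port mark about (377,86).

```bash
cat > ring.py <<'E'
from h import *
import sys
from scipy.optimize import least_squares
def fit(tag,guess,z=.162,verbose=True):
    c=np.load(tag+"C.npz"); C=(c["K"],c["o"],c["R"]); p=cv2.imread(f"pics/{tag}.png").astype(float)
    hsv=cv2.cvtColor(p.astype(np.uint8),cv2.COLOR_BGR2HSV)
    pts=[]
    for g in guess:
        u0,v0=g; w=8
        sub=p[int(v0)-w:int(v0)+w+1,int(u0)-w:int(u0)+w+1].max(2)
        wt=np.clip(0.6*np.median(sub)-sub,0,None); yy,xx=np.mgrid[-w:w+1,-w:w+1]
        wt*=(xx**2+yy**2<=w*w)
        pts.append(((wt*xx).sum()/wt.sum()+int(u0),(wt*yy).sum()/wt.sum()+int(v0)))
    P=np.array([atz(C,*q,z-0.001)[:2] for q in pts])
    ang=lambda x:None
    # fit centre & angle, assign nearest k*90
    def res(x):
        r=[]
        for q in P:
            a=np.arctan2(q[1]-x[1],q[0]-x[0]); k=np.round((a-x[2])/(np.pi/2))
            t=x[2]+k*np.pi/2; r+=[q[0]-x[0]-.034*np.cos(t),q[1]-x[1]-.034*np.sin(t)]
        return np.array(r)*1000
    best=min((least_squares(res,[*P.mean(0),a]) for a in np.radians([0,20,40,60,80])),key=lambda s:s.cost)
    print("pix",np.round(pts,1).tolist()); print("ring c",best.x[:2],"hole deg",np.degrees(best.x[2])%90,"res mm",np.round(best.fun,2))
    return C,best.x
E
python3 - <<'E'
from ring import *
C,x=fit("w5",[(320,44),(288,88),(327,122),(369,82)])
for n,q,z in [("ringmark",(354,45),.162),("portmark",(377,86),.15)]:
    P=atz(C,*q,z); d=P[:2]-x[:2]; print(n,np.linalg.norm(d),np.degrees(np.arctan2(d[1],d[0])))
p=cv2.imread("pics/w5.png"); cv2.imwrite("pics/w5z.png",cv2.resize(p[0:200,215:430],None,fx=3.5,fy=3,interpolation=cv2.INTER_CUBIC))
d=np.load("w5.npy"); print(d[82,288+12],d[60,318], d[50,246],d[50,392])
c=get_obs(); 
H=np.array(get_calibration("wrist")["hand_eye"]); K=C[0]
for q,dep in [((243,48),d[46:54,240:248]),((393,48),d[46:54,390:398])]:
    dd=np.median(dep); r=np.linalg.inv(K)@np.array([*q,1.]); pc=np.array([r[0],-r[1],-1])*dd; print(dd,(H@np.append(pc,1))[:3])
E
```

```text
pix [[320.2, 41.8], [286.4, 87.5], [327.0, 122.5], [364.2, 80.6]]
ring c [0.55943204 0.15374619] hole deg 49.99967960381197 res mm [-0.15  1.19 -1.    0.91 -0.56 -0.08  1.71 -2.03]
ringmark 0.041050038403335355 5.741399446308051
portmark 0.05073922905085443 -46.32386932502307
0.26945367 0.26272148 0.121068634 0.121445164
0.12147629 [ 0.10301583 -0.03051281 -0.01014312]
0.12159878 [ 0.10302952  0.03299712 -0.00995793]
```

View pics/w5z.png

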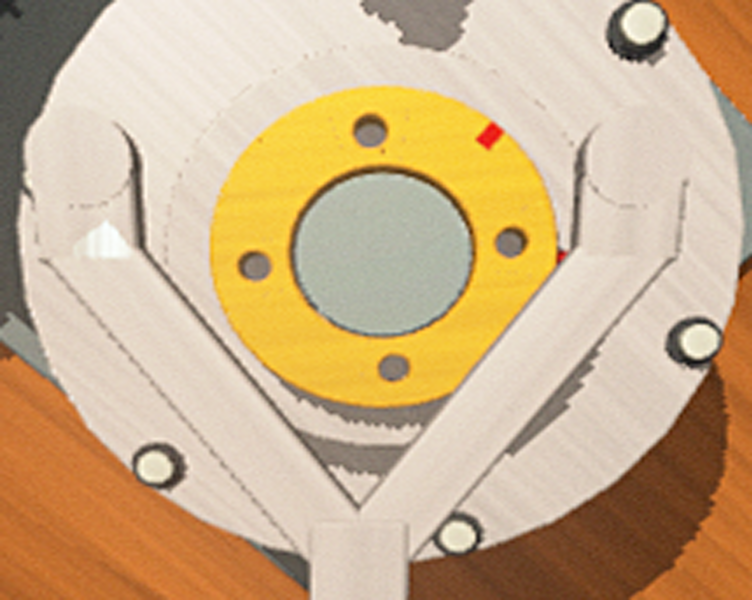

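```bash
cat >> ring.py <<'E'
def fitpts(C,pts,z=.162):
    P=np.array([atz(C,*q,z)[:2] for q in pts])
    def res(x):
        r=[]
        for q in P:
            a=np.arctan2(q[1]-x[1],q[0]-x[0]); k=np.round((a-x[2])/(np.pi/2))
            t=x[2]+k*np.pi/2; r+=[q[0]-x[0]-.034*np.cos(t),q[1]-x[1]-.034*np.sin(t)]
        return np.array(r)*1000
    best=min((least_squares(res,[*P.mean(0),a]) for a in np.radians([0,20,40,60,80])),key=lambda s:s.cost)
    print("ring c",best.x[:2],"hole deg",np.degrees(best.x[2])%90,"res mm",np.round(best.fun,2)); return best.x
def loadC(tag):
    c=np.load(tag+"C.npz"); return (c["K"],c["o"],c["R"])
def boss(pl,pr,zt=-.0102):
    c=get_calibration("wrist");K=np.array(c["intrinsics"]);H=np.array(c["hand_eye"]); o=H[:3,3]; out=[]
    for q in (pl,pr):
        r=np.linalg.inv(K)@np.array([*q,1.]); d=H[:3,:3]@np.array([r[0],-r[1],-1]); out.append(o+d*(zt-o[2])/d[2])
    out=np.array(out); print("boss tool",np.round(out*1000,1).tolist(),"mid",out.mean(0)*1000,"dist",np.linalg.norm(out[0]-out[1])); return out
E
python3 - <<'E'
from ring import *
C=loadC("w5"); x=fitpts(C,[(320.7,43.7),(287.9,88.3),(327.6,122.7),(361,80.3)])
fitpts(C,[(320.7,43.7),(287.9,88.3),(327.6,122.7),(361,80.3)],.158)
b=boss((239,52.5),(395.6,52.5)); 
d=b[0]-b[1]; print(np.degrees(np.arctan2(d[1],d[0])))
s=get_obs(); rel([x[0],x[1],.162],None)
# bore & ring outer
P=atz(C,215+489/3.5,135/3,.162)[:2]-x[:2]; print(np.linalg.norm(P),np.degrees(np.arctan2(P[1],P[0])))
E
```

```text
ring c [0.55889703 0.15341315] hole deg 50.65554416001854 res mm [-0.23 -0.24  0.32 -0.02 -0.05 -0.02 -0.05  0.28]
ring c [0.55916635 0.15355748] hole deg 50.655544171135325 res mm [ 0.07  0.13 -0.04  0.28 -0.35 -0.39  0.32 -0.02]
boss tool [[101.3, -32.3, -10.2], [101.3, 34.2, -10.2]] mid [101.28375055   0.92346963 -10.2       ] dist 0.06651888241550324
-89.98265417761293
[ 99.2   7.  139.7] yaw 44.9 tilt [ 0.0001 -0.0003]
0.042014770540114224 5.451533269865743
```

```bash
python3 -m pendant '[{"dx":0,"dy":0,"dz":0,"spin":-5.8},{"dx":0,"dy":0,"dz":0,"spin":0}]'
python3 - <<'E'
from h import *
rel([.4943,.0760,.22],50.66)
E
```

```text
time: 9.1
position: [0.4836, 0.0888, 0.3017]
eef_rot: [0.904, 0.428, 0.0, -0.0]
wrist_force: [-0.7, -0.7, -2.7]
finger_gap: 0.224
[-3.1 16.4 81.7] yaw 50.69 tilt [0.     0.0001] spin 0.03
```

```bash
python3 -m pendant '[{"dx":-0.003,"dy":0.0164,"dz":0.01,"spin":0},{"dx":0,"dy":0,"dz":0.02,"spin":0},{"dx":0,"dy":0,"dz":0.03,"spin":0},{"dx":0,"dy":0,"dz":0.022,"spin":0},{"dx":0,"dy":0,"dz":0,"spin":0},{"dx":0,"dy":0,"dz":0,"spin":0}]'
python3 look.py w6 ring_face=.162 ring_mark=.162 port_mark=.15
python3 - <<'E'
import cv2
p=cv2.imread("pics/w6.png"); cv2.imwrite("pics/w6z.png",cv2.resize(p[0:200,205:430],None,fx=3.5,fy=3,interpolation=cv2.INTER_CUBIC))
E
```

```text
time: 9.85
position: [0.4952, 0.0761, 0.2201]
eef_rot: [0.904, 0.428, 0.001, 0.0]
wrist_force: [-0.2, 0.3, -3.3]
finger_gap: 0.222
ring_face 0.42 [314.5 247.9] [0.4779 0.0571 0.162 ]
ring_mark 0.6 [361.7  23.7] [0.5988 0.1578 0.162 ]
ring_mark 0.47 [244.   58.4] [0.5286 0.19   0.162 ]
port_mark 0.68 [391.   85.7] [0.5952 0.1156 0.15  ]
10.05 [0.49505061 0.07641616 0.22049307] [-0.21384133  0.41055452 -1.96557279] 0.22104787605043932
```

View pics/w6z.png

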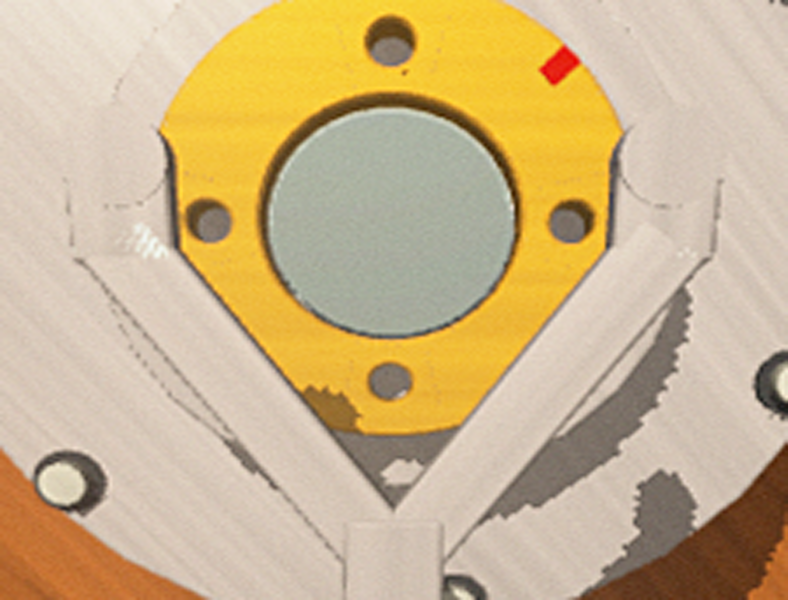

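```bash
cat > t.py <<'E'
from ring import *
C=loadC("w6"); pts=[(205+a/3.5-.0,b/3) for a,b in [(390,41),(209,221),(571,221),(390,381)]]
x=fitpts(C,pts); 
b=boss((205+117/3.5,52.3),(205+670/3.5,52.3)); m=b.mean(0); m=np.array([101.,m[1]*1000,0])/1000
P=atz(C,205+560/3.5,65/3,.162)[:2]-x[:2]; print("mark",np.linalg.norm(P),np.degrees(np.arctan2(P[1],P[0])))
s=get_obs(); Rm=R.from_quat(s["eef_rot"]).as_matrix()
t=np.array([*x[:2],0])-Rm@m; rel([t[0],t[1],.181],np.degrees(x[2])%90)
E
python3 t.py
```

```text
ring c [0.55897932 0.15364429] hole deg 50.68819747150798 res mm [-0.06 -0.1   0.16 -0.22 -0.23  0.14  0.13  0.18]
boss tool [[101.3, -32.7, -10.2], [101.3, 34.4, -10.2]] mid [101.2764791    0.82701235 -10.2       ] dist 0.06710208403658646
mark 0.042251345883304835 5.148408121667477
[-0.8 -0.2 39.5] yaw 50.77 tilt [0.0019 0.0002] spin 0.08
```

```bash
python3 -m pendant '[{"dx":-0.0008,"dy":0,"dz":0.012,"spin":0},{"dx":0,"dy":0,"dz":0.016,"spin":0},{"dx":0,"dy":0,"dz":0.0125,"spin":0},{"dx":0,"dy":0,"dz":0,"spin":0},{"dx":0,"dy":0,"dz":0,"spin":0},{"dx":0,"dy":0,"dz":0,"spin":0}]'
python3 look.py w7
python3 - <<'E'
import cv2
p=cv2.imread("pics/w7.png"); cv2.imwrite("pics/w7z.png",cv2.resize(p[0:200,205:430],None,fx=3.5,fy=3,interpolation=cv2.INTER_CUBIC))
E
```

```text
time: 10.8
position: [0.4943, 0.0759, 0.1797]
eef_rot: [0.903, 0.429, 0.001, 0.0]
wrist_force: [0.2, -0.2, -3.5]
finger_gap: 0.225
10.85 [0.49424045 0.07587432 0.17964314] [-0.26567013 -0.22627047 -3.41401429] 0.22653537380681998
```

View pics/w7z.png

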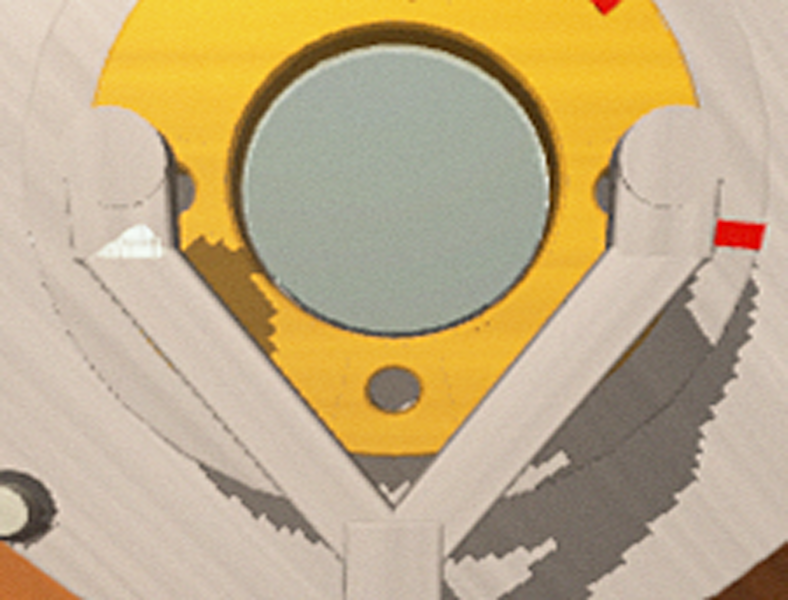

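```bash
cat > t.py <<'E'
from ring import *
C=loadC("w7"); s=get_obs(); Rm=R.from_quat(s["eef_rot"]).as_matrix(); p0=s["position"]
T=lambda a,b,z: (Rm.T@(atz(C,205+a/3.5,b/3,z)-p0))*1000
for n,q in dict(bothole=(393.5,389),boretop=(393,22),borebot=(393,336),borel=(230,170),borer=(558,170),lh_edge=(194,188),rh_edge=(595,188)).items(): print(n,np.round(T(*q,.162),2))
boss((205+115/3.5,51.8),(205+670/3.5,51.8))
# ring params in tool at current
P=T(740,235,.15); print("port",P)
for zt in (-.0102,-.0085):
  H=np.array(get_calibration("wrist")["hand_eye"]);K=C[0]
  for cy in (.0008+.034,):
    pr=[]
    for t in np.linspace(0,2*np.pi,200):
        q=np.linalg.inv(H)@np.array([.101+.006*np.cos(t),cy+.006*np.sin(t),zt,1]); w=K@np.array([q[0],-q[1],-q[2]]); pr.append(w[:2]/w[2])
    pr=np.array(pr); print(zt,"boss r6 at x101: zoom",(pr.min(0)-[205,0])*[3.5,3],(pr.max(0)-[205,0])*[3.5,3])
E
python3 t.py
```

```text
bothole [67.54  0.83 17.7 ]
boretop [125.92   0.76  17.74]
borebot [76.87  0.75 17.7 ]
borel [104.04 -23.2   17.71]
borer [104.03  25.01  17.74]
lh_edge [101.24 -28.66  17.7 ]
rh_edge [101.23  30.62  17.74]
boss tool [[101.5, -33.0, -10.2], [101.5, 34.4, -10.2]] mid [101.46730184   0.7053557  -10.2       ] dist 0.06731229156824013
port [94.87062189 56.65772447 29.75650933]
-0.0102 boss r6 at x101: zoom [623.73608996 111.18551323] [722.98071891 205.34881297]
-0.0085 boss r6 at x101: zoom [620.72900251 114.05378593] [718.6656405 206.9183624]
```

Bosses (zoom (115,155) and (670,155)) and ring centre (from the bottom hole and the bore) agree within 0.3 mm. Descending slowly.

```bash
python3 -m pendant '[{"dx":0,"dy":0,"dz":0.005,"spin":0},{"dx":0,"dy":0,"dz":0.005,"spin":0},{"dx":0,"dy":0,"dz":0.003,"spin":0},{"dx":0,"dy":0,"dz":0.002,"spin":0},{"dx":0,"dy":0,"dz":0,"spin":0}]'
python3 -m pendant '[{"dx":0,"dy":0,"dz":0.002,"spin":0},{"dx":0,"dy":0,"dz":0.0015,"spin":0},{"dx":0,"dy":0,"dz":0,"spin":0}]'
```

```text
time: 11.48
position: [0.4938, 0.0758, 0.164]
eef_rot: [0.903, 0.429, -0.0, -0.0]
wrist_force: [0.8, 0.3, -2.4]
finger_gap: 0.223
time: 11.85
position: [0.4939, 0.0758, 0.1606]
eef_rot: [0.903, 0.429, -0.0, 0.0]
wrist_force: [-0.1, -0.3, -2.6]
finger_gap: 0.219
```

```bash
python3 -m pendant '[{"dx":0,"dy":0,"dz":0.0015,"spin":0},{"dx":0,"dy":0,"dz":0.0007,"spin":0},{"dx":0,"dy":0,"dz":0,"spin":0}]'
python3 look.py w8
python3 - <<'E'
import cv2
p=cv2.imread("pics/w8.png"); cv2.imwrite("pics/w8z.png",cv2.resize(p[0:200,205:430],None,fx=3.5,fy=3,interpolation=cv2.INTER_CUBIC))
E
```

```text
time: 12.22
position: [0.4939, 0.0758, 0.1584]
eef_rot: [0.903, 0.429, -0.0, 0.0]
wrist_force: [0.3, 0.2, -2.6]
finger_gap: 0.222
12.275 [0.49388122 0.07577985 0.15848675] [-0.85184276 -0.13520066 -3.45272228] 0.22044818522332563
```

View pics/w8z.png

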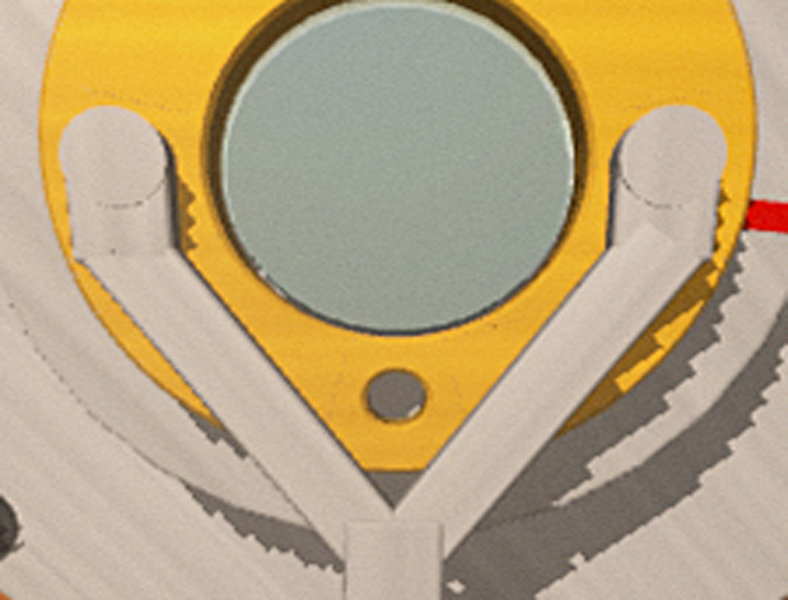

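Both pins are in the holes with no force. The port's red line is at zoom (768,215). Now turn clockwise about the ring axis, first 25°.

```bash
python3 -m pendant '[{"dx":0.00046,"dy":-0.00885,"dz":0,"spin":5},{"dx":0.00046,"dy":-0.00885,"dz":0,"spin":5},{"dx":0.00046,"dy":-0.00885,"dz":0,"spin":5},{"dx":0.00046,"dy":-0.00885,"dz":0,"spin":5},{"dx":0.00046,"dy":-0.00885,"dz":0,"spin":5},{"dx":0,"dy":0,"dz":0,"spin":0},{"dx":0,"dy":0,"dz":0,"spin":0}]'
python3 look.py w9
python3 - <<'E'
from ring import *
p=cv2.imread("pics/w9.png"); cv2.imwrite("pics/w9z.png",cv2.resize(p[0:200,205:430],None,fx=3.5,fy=3,interpolation=cv2.INTER_CUBIC))
rel([.559-.1015,.1536,.158]); print(get_obs()["moment"])
E
```

```text
time: 13.15
position: [0.4668, 0.1105, 0.1585]
eef_rot: [0.975, 0.224, -0.0, -0.0]
wrist_force: [-0.2, 1.9, -2.9]
finger_gap: 0.217
13.2 [0.46682867 0.11051954 0.15847763] [-1.31009573 -0.06357508 -2.77348745] 0.2180571965999654
[ 10.4 -42.8   0.5] yaw 25.86 tilt [-0.0003  0.0002]
[-0.0383039   0.14835463  0.07273542]
```

View pics/w9z.png

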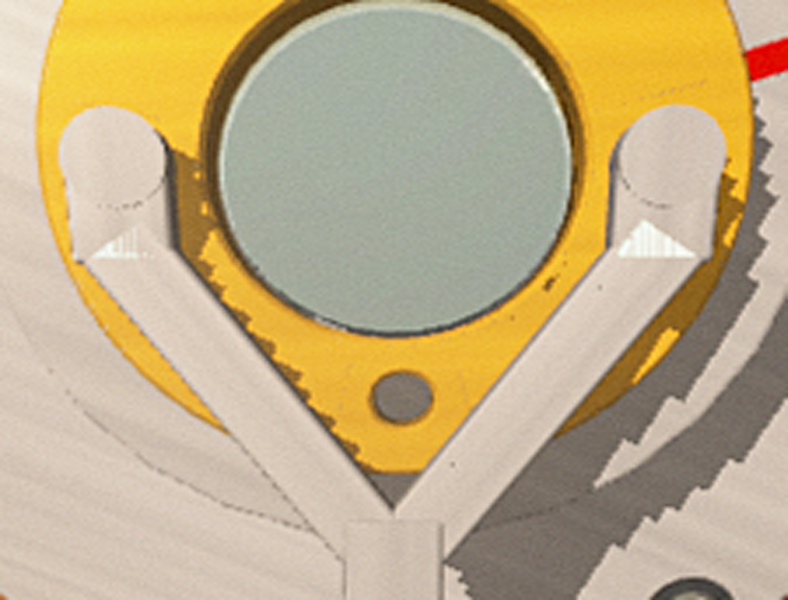

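The ring follows with ~2° lag (bottom hole shifted to zoom (402,398)); port line now at (768,62). Continue 20°.

```bash
python3 -m pendant '[{"dx":0.00046,"dy":-0.00885,"dz":0,"spin":5},{"dx":0.00046,"dy":-0.00885,"dz":0,"spin":5},{"dx":0.00046,"dy":-0.00885,"dz":0,"spin":5},{"dx":0.00046,"dy":-0.00885,"dz":0,"spin":5},{"dx":0,"dy":0,"dz":0,"spin":0},{"dx":0,"dy":0,"dz":0,"spin":0}]'
python3 look.py w10
python3 - <<'E'
from ring import *
p=cv2.imread("pics/w10.png"); cv2.imwrite("pics/w10z.png",cv2.resize(p[0:200,205:430],None,fx=3.5,fy=3,interpolation=cv2.INTER_CUBIC))
rel([.559-.1015,.1536,.158]); print(get_obs()["moment"])
E
```

```text
time: 13.95
position: [0.4571, 0.1442, 0.1584]
eef_rot: [0.999, 0.051, -0.001, 0.0]
wrist_force: [-2.6, -0.8, -2.2]
finger_gap: 0.221
14.0 [0.45705356 0.14427014 0.15839407] [-2.0644992  -0.51164363 -1.67715049] 0.2195154116212483
[ 1.4 -9.2  0.4] yaw 5.86 tilt [-0.0013 -0.0001]
[-0.09123067  0.4595838   0.06262852]
```

View pics/w10z.png

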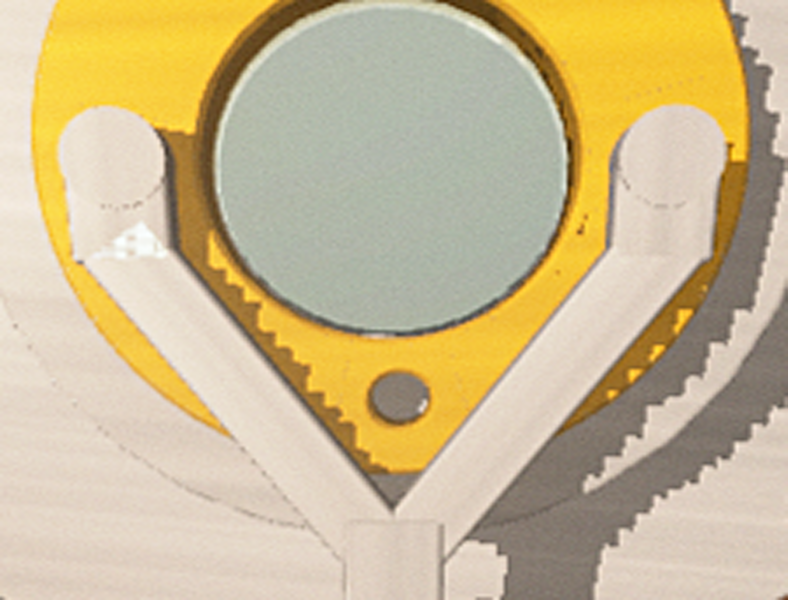

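View pics/w9.png

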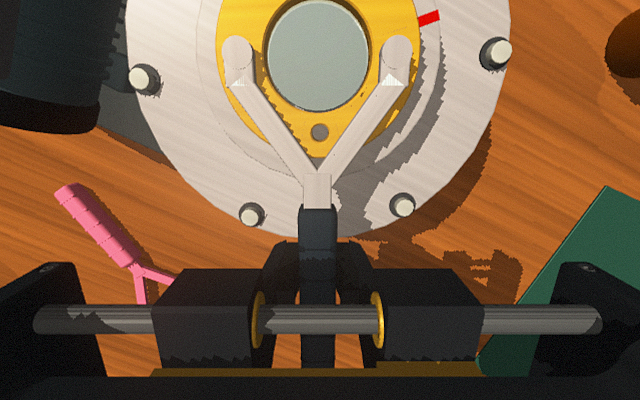

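```bash
cat > t.py <<'E'
from ring import *
for tag,hole,bl,br,bt in [("w8",(395,396),(203,160),(592,160),335),("w9",(402,398),(200,160),(584,160),337),("w10",(400,397),(197,160),(580,160),337)]:
    C=loadC(tag); W=lambda a,b,z:atz(C,205+a/3.5,b/3,z)[:2]
    h=W(*hole,.162); c=np.array([.559,.1536]); d=c-h; b=(W(*bl,.162)+W(*br,.162))/2
    print(tag,"hole",h,"r",np.linalg.norm(d),"hole-axis yaw",np.degrees(np.arctan2(d[1],d[0])),"bore mid",b)
C=loadC("w9")
for q in [(418,20.5),(429,17),(439,13.5)]:
    P=atz(C,*q,.15)[:2]-c; print("port",np.linalg.norm(P),np.degrees(np.arctan2(P[1],P[0])))
C=loadC("w7"); P=atz(C,205+740/3.5,235/3,.15)[:2]-c; print("port w7",np.linalg.norm(P),np.degrees(np.arctan2(P[1],P[0])))
E
python3 t.py
```

```text
w8 hole [0.53753654 0.12765111] r 0.033675287983603475 hole-axis yaw 50.404366715314595 bore mid [0.5593706  0.15394135]
w9 hole [0.5290814  0.13786824] r 0.03380253014523496 hole-axis yaw 27.736239236386947 bore mid [0.55952496 0.15415532]
w10 hole [0.52560584 0.14869678] r 0.0337522052282484 hole-axis yaw 8.352978363491 bore mid [0.5595631  0.15373299]
port 0.049884925205547964 -44.757035660486515
port 0.055060156328756056 -45.077882966059015
port 0.05976238672955085 -45.19816277862597
port w7 0.05599229549131795 -45.64134168475688
```

Ring line is now near -36.8°, the port's near -45 to -46°. Turn 7.5° more (deliberately short), back off 2° to unload the pins, lift and look.

```bash
python3 -m pendant '[{"dx":0.00027,"dy":-0.0066,"dz":0,"spin":3.75},{"dx":0.00027,"dy":-0.0066,"dz":0,"spin":3.75},{"dx":0,"dy":0,"dz":0,"spin":0},{"dx":0,"dy":0,"dz":0,"spin":0},{"dx":0,"dy":0.0035,"dz":0,"spin":-2},{"dx":0,"dy":0,"dz":0,"spin":0}]'
python3 -m pendant '[{"dx":0,"dy":0,"dz":-0.006,"spin":0},{"dx":0,"dy":0,"dz":-0.01,"spin":0},{"dx":0,"dy":0,"dz":-0.03,"spin":0},{"dx":0,"dy":0,"dz":-0.04,"spin":0},{"dx":0,"dy":0,"dz":-0.04,"spin":0},{"dx":0,"dy":0,"dz":0,"spin":0},{"dx":0,"dy":0,"dz":0,"spin":0}]'
python3 look.py w11 ring_mark=.162 port_mark=.15
python3 - <<'E'
from ring import *
p=cv2.imread("pics/w11.png"); cv2.imwrite("pics/w11z.png",cv2.resize(p[0:150,215:430],None,fx=3.7,fy=4,interpolation=cv2.INTER_CUBIC))
E
```

```text
time: 14.75
position: [0.4575, 0.1541, 0.1586]
eef_rot: [1.0, 0.003, 0.0, -0.0]
wrist_force: [-2.4, -0.4, -3.2]
finger_gap: 0.226
time: 15.62
position: [0.4568, 0.1541, 0.2843]
eef_rot: [1.0, 0.003, -0.0, 0.0]
wrist_force: [0.2, -1.1, -3.7]
finger_gap: 0.222
ring_mark 0.72 [349.8  44.2] [0.5878 0.126  0.162 ]
port_mark 0.93 [360.7  38.8] [0.5943 0.1155 0.15  ]
15.775 [0.45638822 0.15394779 0.28335783] [-0.24982227 -0.23322689 -3.57686199] 0.22481206658677835
```

View pics/w11z.png

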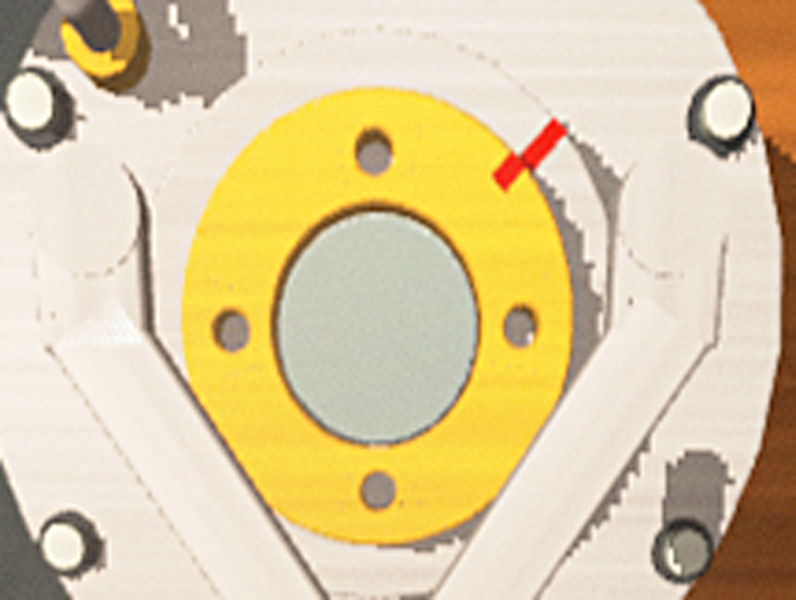

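The two red lines nearly meet (zoom (510,170) and (545,140)). Quantify.

```bash
cat > mark.py <<'E'
from ring import *
def marks(tag,pts,f):
    C=loadC(tag); p=cv2.imread(f"pics/{tag}.png").astype(int)
    x=fitpts(C,pts); c=x[:2]; a=np.degrees(x[2])%90; a=a-90 if a>45 else a
    print("ring line from holes",a-45)
    red=(p[...,2]>130)&(p[...,1]<90)&(p[...,0]<90)
    ys,xs=np.nonzero(red); 
    A=[];B=[]
    for u,v in zip(xs,ys):
        q=atz(C,u,v,.162)[:2]-c; r=np.linalg.norm(q)
        if r<.046: A.append(q)
        else:
            q=atz(C,u,v,.15)[:2]-c; r=np.linalg.norm(q)
            if .045<r<.062: B.append(q)
    for n,Q in (("ring",A),("port",B)):
        Q=np.array(Q); m=Q.mean(0); print(n,len(Q),"r",np.linalg.norm(m),"deg",np.degrees(np.arctan2(m[1],m[0])))
    # bolts not used
if __name__=="__main__":
    Z=lambda a,b:(215+a/3.7,b/4)
    marks("w11",[Z(374,151),Z(231,330),Z(519,326),Z(377,491)],0)
    C=loadC("w11"); 
    for q in [(33,101),(725,107),(69,544),(684,550)]:
        P=atz(C,*Z(*q),.133)[:2]-[.5593,.1538]; print(np.linalg.norm(P),np.degrees(np.arctan2(P[1],P[0]))%60)
E
python3 mark.py
```

```text
ring c [0.55845652 0.15365411] hole deg 0.8945883833498414 res mm [-0.06 -0.11 -0.02 -0.28  0.05  0.43  0.02 -0.03]
ring line from holes -44.10541161665016
ring 47 r 0.03864167822854965 deg -42.559694920763285
port 66 r 0.05409714411595426 deg -45.254933899232896
0.09713652346532053 59.84503607019116
0.0984835806377192 59.470158577744556
0.09705179415212417 0.6347061588867859
0.09859881336661518 59.44352871930562
```

```bash
python3 -m pendant '[{"dx":0.011,"dy":-0.03,"dz":0,"spin":0},{"dx":0.011,"dy":-0.03,"dz":0.015,"spin":0},{"dx":0.011,"dy":-0.03,"dz":0.018,"spin":0},{"dx":0,"dy":0,"dz":0,"spin":0},{"dx":0,"dy":0,"dz":0,"spin":0}]'
python3 look.py w12 ring_mark=.162 port_mark=.15 switch_tip=.181
python3 - <<'E'
from ring import *
p=cv2.imread("pics/w12.png"); cv2.imwrite("pics/w12z.png",cv2.resize(p[0:190,380:620],None,fx=3.3,fy=3.3,interpolation=cv2.INTER_CUBIC))
E
```

```text
time: 16.4
position: [0.4892, 0.2433, 0.2507]
eef_rot: [1.0, 0.002, -0.001, 0.001]
wrist_force: [0.8, -0.1, -3.3]
finger_gap: 0.225
ring_mark 0.86 [470.6  83.1] [0.5877 0.1258 0.162 ]
port_mark 0.93 [478.   75.5] [0.5943 0.1149 0.15  ]
switch_tip 0.66 [173.1 200.9] [0.4993 0.355  0.181 ]
16.6 [0.48983739 0.24337572 0.25188487] [-0.071298    0.38999772 -2.62447765] 0.22158566042547856
```

View pics/w12.png

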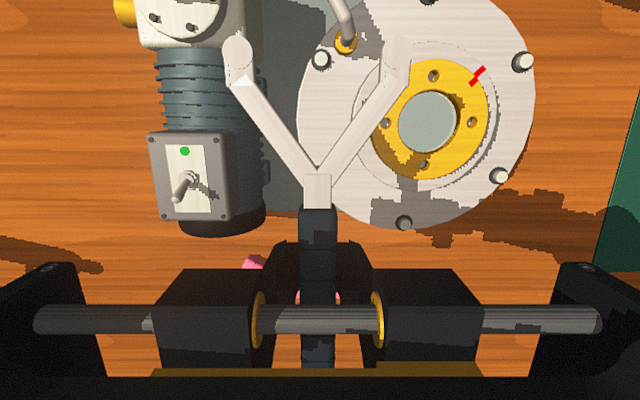

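View pics/w12z.png

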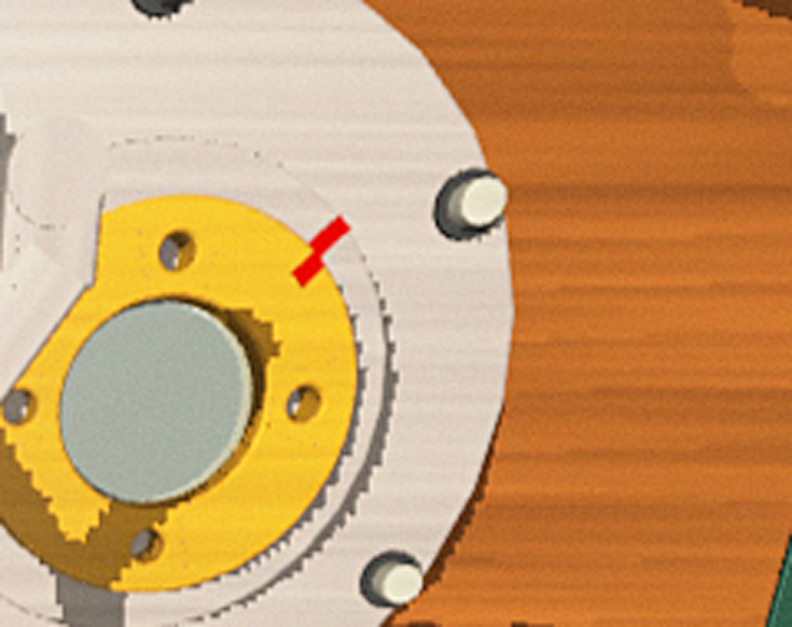

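```bash
python3 - <<'E'
from ring import *
Z=lambda a,b:(380+a/3.3,b/3.3)
C=loadC("w12"); x=fitpts(C,[Z(178,251),Z(304,404),Z(146,545),Z(18,407)]); c=x[:2]
for n,q,z in [("ring",(308,268),.162),("ring in",(299,282),.162),("port",(330,237),.15),("port out",(342,223),.15)]:
    P=atz(C,*Z(*q),z)[:2]-c; print(n,np.linalg.norm(P),np.degrees(np.arctan2(P[1],P[0])))
import mark
from mark import marks
marks("w12",[Z(178,251),Z(304,404),Z(146,545),Z(18,407)],0)
# expected pixel of the marks if at -45
for a in (-44,-45,-46):
  for r,z in ((.042,.162),(.053,.15)):
    t=np.radians(a); uv=proj(C,[c[0]+r*np.cos(t),c[1]+r*np.sin(t),z]); print(a,r,np.round((uv-[380,0])*3.3,1))
for q in [(473,203),(397,583)]:
    P=atz(C,*Z(*q),.130)[:2]-c; print("bolt",np.linalg.norm(P),np.degrees(np.arctan2(P[1],P[0]))%60)
E
```

```text
ring c [0.55861041 0.1538127 ] hole deg 0.7549678534671358 res mm [-0.11 -0.07 -0.04 -0.13  0.27  0.02 -0.12  0.18]
ring 0.04266480673113921 -44.472060996446785
ring in 0.039455059199806825 -45.896154286792004
port 0.055421558944687366 -46.240324457054214
port out 0.0592051398402531 -45.645340154226936
ring c [0.55861041 0.1538127 ] hole deg 0.7549678534671358 res mm [-0.11 -0.07 -0.04 -0.13  0.27  0.02 -0.12  0.18]
ring line from holes -44.245032146532864
ring 52 r 0.03932490318761041 deg -44.48631507339151
port 64 r 0.05391252864984164 deg -44.96901929998235
-44 0.042 [304.7 269.1]
-44 0.053 [316.4 237.9]
-45 0.042 [306.6 271.5]
-45 0.053 [318.7 240.9]
-46 0.042 [308.4 274. ]
-46 0.053 [320.9 243.9]
bolt 0.09849857861909243 59.64428599519305
bolt 0.09993850954146946 59.63644469183414
```

The lines meet within about 1° (ring -44.25°, port about -45.2°), on the short side; stop here. Carry the spanner back to its old place.

```bash
python3 -m pendant '[{"dx":-0.0039,"dy":0.0536,"dz":0,"spin":0},{"dx":-0.0039,"dy":0.0536,"dz":0,"spin":0},{"dx":-0.0039,"dy":0.0536,"dz":0,"spin":0},{"dx":-0.0039,"dy":0.0536,"dz":0,"spin":0},{"dx":-0.0039,"dy":0.0536,"dz":0,"spin":0},{"dx":-0.0039,"dy":0.0536,"dz":0,"spin":0},{"dx":-0.0039,"dy":0.0536,"dz":0,"spin":0},{"dx":-0.0039,"dy":0.0536,"dz":0,"spin":0},{"dx":-0.0039,"dy":0.0536,"dz":0,"spin":5},{"dx":0,"dy":0,"dz":0,"spin":0}]'
python3 - <<'E'
from h import *
rel([.4547,-.2391,.0072],-4.7)
E
```

```text
time: 17.85
position: [0.4553, -0.2444, 0.2521]
eef_rot: [0.999, -0.046, 0.0, 0.002]
wrist_force: [0.5, 1.0, -2.9]
finger_gap: 0.223
[ -1.4  -6.3 244.9] yaw -5.32 tilt [ 0.0008 -0.0044] spin -0.62
```

```bash
python3 -m pendant '[{"dx":-0.001,"dy":-0.005,"dz":0.04,"spin":0},{"dx":0,"dy":0,"dz":0.05,"spin":0},{"dx":0,"dy":0,"dz":0.05,"spin":0},{"dx":0,"dy":0,"dz":0.04,"spin":0},{"dx":0,"dy":0,"dz":0.03,"spin":0},{"dx":0,"dy":0,"dz":0.015,"spin":0},{"dx":0,"dy":0,"dz":0,"spin":0},{"dx":0,"dy":0,"dz":0,"spin":0}]'
python3 look.py w13
python3 - <<'E'
from h import *
rel([.4547,-.2391,.0072],-4.7)
E
```

```text
time: 18.85
position: [0.4573, -0.2334, 0.0277]
eef_rot: [0.999, -0.041, 0.001, 0.0]
wrist_force: [0.0, -0.7, -3.4]
finger_gap: 0.218
18.9 [ 0.45736006 -0.23346418  0.02778523] [-0.11313971 -0.12842404 -2.83769882] 0.22685149352299933
[-2.2  5.8 20.6] yaw -4.71 tilt [ 0.0023 -0.0011] spin -0.01
```

View pics/w13.png

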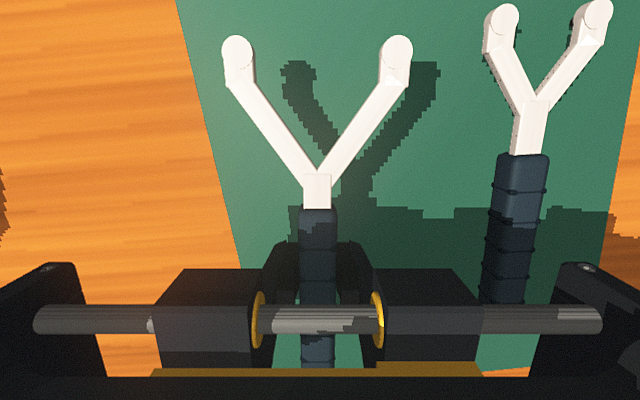

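Fork over the mat, level, clear of the small spanner. Lower and release.

```bash
python3 -m pendant '[{"dx":-0.002,"dy":0.005,"dz":0.008,"spin":0},{"dx":0,"dy":0,"dz":0.006,"spin":0},{"dx":0,"dy":0,"dz":0.004,"spin":0},{"dx":0,"dy":0,"dz":0.002,"spin":0},{"dx":0,"dy":0,"dz":0,"spin":0},{"dx":0,"dy":0,"dz":0,"spin":0}]'
```

```text
time: 19.65
position: [0.4539, -0.2377, 0.0068]
eef_rot: [0.999, -0.041, -0.0, -0.0]
wrist_force: [-1.9, 0.8, 4.1]
finger_gap: 0.222
```

Contact made (force turned upward). Release and rise.

```bash
python3 -m pendant '[{"dx":0,"dy":0,"dz":0,"spin":0},{"dx":0,"dy":0,"dz":0,"spin":0},{"dx":0,"dy":0,"dz":0,"spin":0},{"dx":0,"dy":0,"dz":0,"spin":0}]' 0.4
python3 -m pendant '[{"dx":0,"dy":0,"dz":-0.02,"spin":0},{"dx":0,"dy":0,"dz":-0.04,"spin":0},{"dx":0,"dy":0,"dz":-0.055,"spin":0},{"dx":0,"dy":0,"dz":-0.055,"spin":0},{"dx":0,"dy":0,"dz":-0.055,"spin":0},{"dx":0,"dy":0,"dz":-0.035,"spin":0},{"dx":0,"dy":0,"dz":0,"spin":0}]' 1
python3 look.py w14
python3 - <<'E'
from h import *
rel([.45,.35,.27],0); print(get_obs()["joint_positions"])
E
```

```text
time: 20.15
position: [0.4541, -0.2379, 0.0065]
eef_rot: [0.999, -0.041, 0.0, 0.0]
wrist_force: [-0.6, 0.2, -0.6]
finger_gap: 0.599
time: 21.02
position: [0.4554, -0.2386, 0.2691]
eef_rot: [0.999, -0.041, 0.003, 0.001]
wrist_force: [-0.5, -0.8, -0.6]
finger_gap: 0.007
21.075 [ 0.45435043 -0.23804339  0.26732966] [ 0.10838533 -0.4424426  -0.41566833] 0.005144101853798124
[ -52.6 -585.7   -3.2] yaw -4.71 tilt [ 0.0021 -0.0009] spin -4.71
[ 0.36597998  0.50119217  0.04139427  1.8735579  -0.02866888  0.76511926
 -1.23010721]
```

View pics/w14.png

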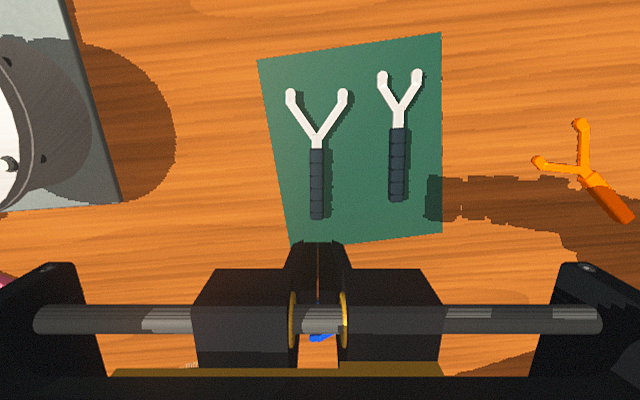

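Spanner lies flat on the mat, pins down, fork to the same side; small one untouched. Gripper shut; now to the switch.

```bash
python3 -m pendant '[{"dx":-0.0057,"dy":-0.0535,"dz":0,"spin":0},{"dx":-0.0057,"dy":-0.0535,"dz":0,"spin":0},{"dx":-0.0057,"dy":-0.0535,"dz":0,"spin":0},{"dx":-0.0057,"dy":-0.0535,"dz":0,"spin":0},{"dx":-0.0057,"dy":-0.0535,"dz":0,"spin":0},{"dx":-0.0057,"dy":-0.0535,"dz":0,"spin":0},{"dx":-0.0057,"dy":-0.0535,"dz":0,"spin":0},{"dx":-0.0057,"dy":-0.0535,"dz":0,"spin":0},{"dx":-0.0057,"dy":-0.0535,"dz":0,"spin":0},{"dx":-0.0057,"dy":-0.0535,"dz":0,"spin":0}]'
python3 -m pendant '[{"dx":-0.0057,"dy":-0.0535,"dz":0,"spin":-4.5},{"dx":0,"dy":0,"dz":0,"spin":0},{"dx":0,"dy":0,"dz":0,"spin":0}]'
python3 look.py w15 switch_tip=.181 switch_pivot=.156 ring_mark=.162 port_mark=.15
```

```text
time: 22.32
position: [0.4401, 0.301, 0.2646]
eef_rot: [0.999, -0.041, -0.001, 0.001]
wrist_force: [0.3, 0.6, 0.8]
finger_gap: 0.005
time: 22.7
position: [0.4393, 0.3522, 0.2648]
eef_rot: [1.0, -0.002, -0.001, 0.002]
wrist_force: [0.4, -1.2, -0.7]
finger_gap: 0.006
switch_tip 0.53 [310.9 135.8] [0.4987 0.355  0.181 ]
switch_pivot 0.74 [313.9 123. ] [0.5072 0.3527 0.156 ]
ring_mark 0.64 [617.2  12.5] [0.5865 0.1241 0.162 ]
port_mark 0.9 [616.5   2.8] [0.5964 0.1158 0.15  ]
22.95 [0.44027187 0.35232551 0.26642949] [-0.02252524  0.27501669 -0.05157341] 0.0021677150443990393
```

View pics/w15.png

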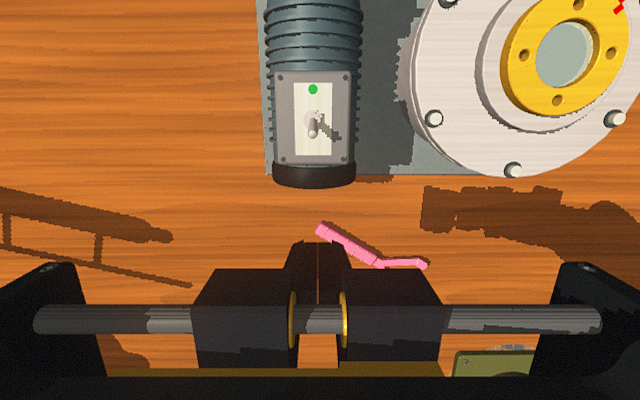

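The switch bat leans toward the robot (tip (311,136)), green dot at (313,89); tip ≈(0.499,0.355), pivot ≈(0.508,0.354), consistent with the given geometry. Descend behind it.

```bash
python3 - <<'E'
from h import *
print(atz(cam("wrist"),313,89,.152)); rel([.455,.3545,.169],0)
E
python3 -m pendant '[{"dx":0.015,"dy":-0.002,"dz":0.02,"spin":0},{"dx":0,"dy":0,"dz":0.03,"spin":0},{"dx":0,"dy":0,"dz":0.03,"spin":0},{"dx":0,"dy":0,"dz":0.017,"spin":0},{"dx":0,"dy":0,"dz":0,"spin":0},{"dx":0,"dy":0,"dz":0,"spin":0}]'
python3 look.py w16
```

```text
[0.53583494 0.35354745 0.152     ]
[14.7 -2.3 97.4] yaw -0.34 tilt [-0.0001 -0.0008] spin -0.34
time: 23.7
position: [0.4555, 0.3557, 0.1703]
eef_rot: [1.0, -0.002, 0.001, -0.0]
wrist_force: [0.4, 0.1, 0.3]
finger_gap: 0.004
23.75 [0.45558447 0.35586489 0.17051977] [ 0.17888269 -0.19518403 -0.17969954] 0.004124940314804262
```

View pics/w16.png

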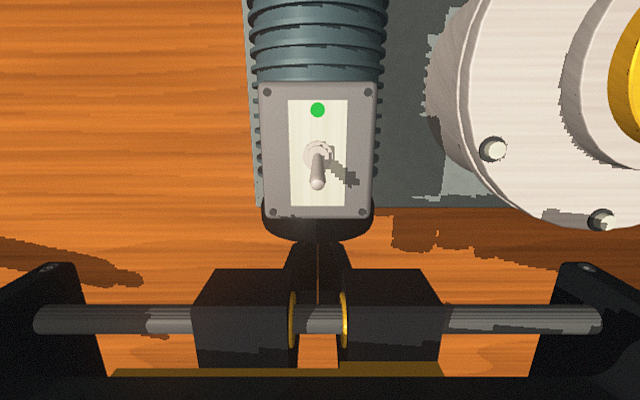

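```bash
python3 -m pendant '[{"dx":0.01,"dy":0,"dz":0,"spin":0},{"dx":0.01,"dy":0,"dz":0,"spin":0},{"dx":0.008,"dy":0,"dz":0,"spin":0},{"dx":0.006,"dy":0,"dz":0,"spin":0},{"dx":0.005,"dy":0,"dz":0,"spin":0},{"dx":0,"dy":0,"dz":0,"spin":0}]'
python3 -m pendant '[{"dx":0.003,"dy":0,"dz":0,"spin":0},{"dx":0.003,"dy":0,"dz":0,"spin":0},{"dx":0.002,"dy":0,"dz":0,"spin":0},{"dx":0,"dy":0,"dz":0,"spin":0}]'
python3 look.py w17
```

```text
time: 24.5
position: [0.4934, 0.3557, 0.1694]
eef_rot: [1.0, -0.002, -0.001, 0.0]
wrist_force: [-2.4, 0.5, 2.0]
finger_gap: 0.005
time: 25.0
position: [0.5025, 0.3553, 0.1694]
eef_rot: [1.0, -0.002, 0.0, 0.0]
wrist_force: [0.3, -0.3, -0.6]
finger_gap: 0.004
25.05 [0.50221153 0.35539144 0.16941225] [-0.86074031 -0.07165886 -0.56683357] 0.006197413609003832
```

View pics/w17.png

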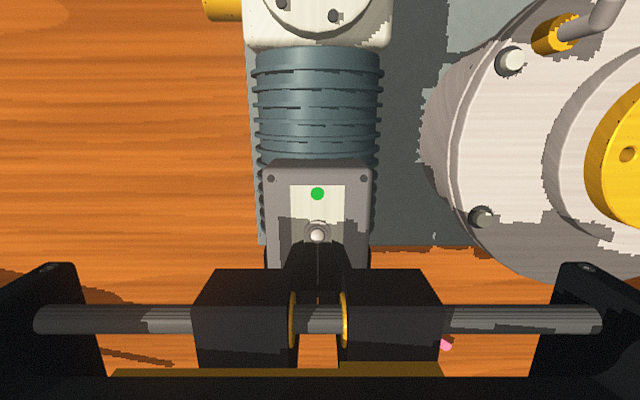

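Force dropped from 2.4 N to none; the bat seems to have snapped over. Back off and look.

```bash
python3 -m pendant '[{"dx":-0.02,"dy":0,"dz":0,"spin":0},{"dx":-0.04,"dy":0,"dz":-0.01,"spin":0},{"dx":-0.01,"dy":0.02,"dz":-0.04,"spin":0},{"dx":0,"dy":0.04,"dz":-0.05,"spin":0},{"dx":0,"dy":0.04,"dz":-0.03,"spin":0},{"dx":0,"dy":0.04,"dz":0,"spin":0},{"dx":0,"dy":0,"dz":0,"spin":0},{"dx":0,"dy":0,"dz":0,"spin":0}]'
python3 look.py w18 switch_tip=.181 switch_pivot=.156 ring_mark=.162 port_mark=.15
python3 - <<'E'
from h import *
for n in ("scene","top"):
    p,d=grab_frame(n); cv2.imwrite(f"pics/{n}18.png",p)
E
```

```text
time: 26.05
position: [0.4314, 0.2176, 0.2983]
eef_rot: [1.0, -0.002, 0.0, -0.0]
wrist_force: [0.8, 0.4, 0.2]
finger_gap: 0.005
switch_tip 0.48 [155.3  98.1] [0.5202 0.3554 0.181 ]
switch_pivot 0.65 [174.2 113.2] [0.5075 0.353  0.156 ]
ring_mark 0.94 [421.3  14.7] [0.5871 0.1268 0.162 ]
port_mark 0.97 [430.    9.1] [0.5946 0.1158 0.15  ]
26.3 [0.43119786 0.21777531 0.2979821 ] [-1.50499678 -0.02201114  0.57023332] 0.007358453889003847
```

View pics/w18.png

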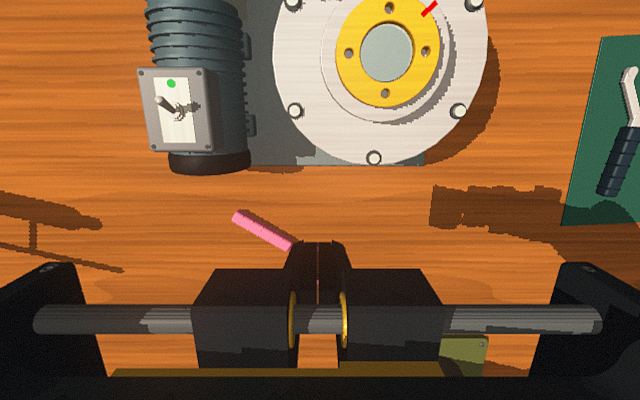

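View pics/scene18.png

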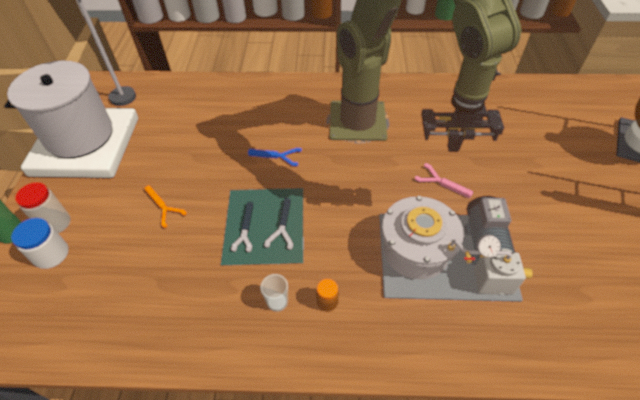

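Bat now leans to the green dot (tip (155,98), x 0.520); spanners, jar and beaker are in place. One last check of the ring line in this unobstructed view.

```bash
python3 - <<'E'
from mark import *
marks("w18",[(389.5,8),(348.5,54),(426,51),(385,93.5)],0)
p=cv2.imread("pics/w18.png"); cv2.imwrite("pics/w18z.png",cv2.resize(p[0:120,320:460],None,fx=5.5,fy=5,interpolation=cv2.INTER_CUBIC))
E
```

```text
ring c [0.55815674 0.1537936 ] hole deg 1.2866292552163259 res mm [-0.06 -0.3  -0.31  0.16  0.32 -0.19  0.05  0.33]
ring line from holes -43.713370744783674
ring 49 r 0.03805454306479138 deg -41.39502704480844
port 50 r 0.05567196715735376 deg -45.05854805596134
```

View pics/w18z.png

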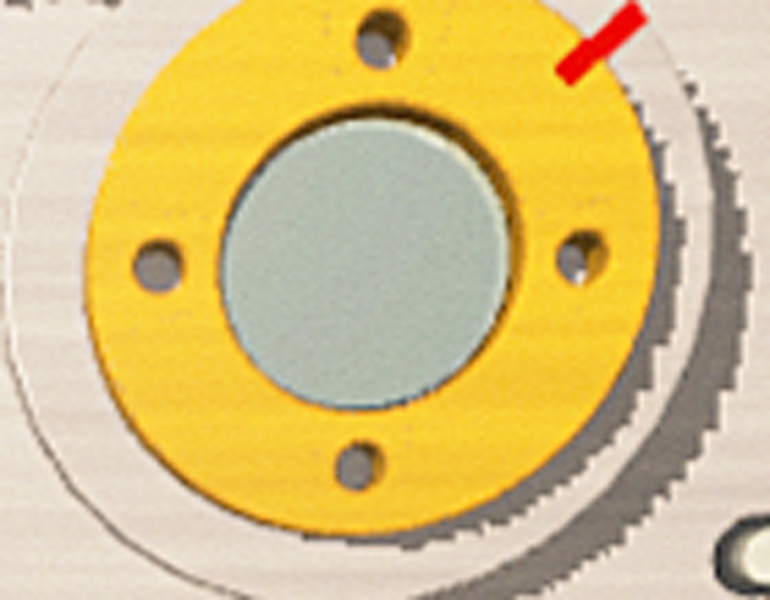

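The two red lines run into each other (zoom (560,75) to (640,10)); about 1° short by the holes, not past. Handing in.

```bash
python3 -c "
from cell import *
finish_job(); print(get_obs()['time'])"
```

```text
the job is handed in; nothing more can be done
the job is handed in; nothing more can be done
```

I tightened the ring with the wide-fork spanner, laid the spanner back flat on the mat with its pins down, then flipped the pump switch to its green dot. I handed the job in just after 26 s on the robot's clock.

- **Ring:** both pins seated with no force, and I turned it about 50° clockwise. In the last pictures the two red lines meet. Measured from the holes, the ring's line is about 1 to 1.5° (0.02 to 0.03 rad) short of the port's line, and not past it. A rougher measurement straight from the red pixels read between 0.5° and 3.7° short. I trusted the hole fit and the picture, and left the ring there.
- **Spanner:** the wrist view after release showed it flat on the mat near its old place.
- **Switch:** the push force dropped from 2.4 N to nothing as the bat snapped over. Its tip then read x = 0.520 m, where it had been at 0.499 m.
- **Other items:** the small spanner, jar and beaker looked unmoved in the last scene picture. The arm was clear of everything.

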